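# Make up the soldering kit and the marking kit

## Task

Make up two kits from the stock lying about the bench: lay the flux tin, the solder stick and the foam block on the board with three dark outlines, and the marker pen and the eraser on the board with two. Each thing lies flat, the tin with its lid up, centred on the outline of its own shape and lined up with it (either way round); let go of everything.

Things in the scene. Friction and masses are not known exactly. Their poses are not given: they have to be found in the camera images.
- tin_center (a point): Flux tin: closed flat round tin with a red lid, 59 mm diameter, 23 mm high, standing on the bench. This point is its centre, half-way up; z up.
- stick_center (a point): Solder stick: plain straight pale-metal bar, 100 x 12 mm, 8 mm high, lying flat. This point is its centre, half-way up; its y axis runs along its length, z up.
- foam_center (a point): Foam block: small block, half white, half tan, 26 x 19 mm, 14 mm high, rigid here. This point is its centre, half-way up; its y axis runs along the 26 mm side, z up.
- pen_center (a point): Marker pen: white barrel with a black end, 133 mm long, 13 mm thick, lying down. This point is its centre, half-way up; its y axis runs along its length, z up at the start.
- eraser_center (a point): Eraser: small block in a red sleeve with a white end, 36 x 16 mm, 11 mm high. This point is its centre, half-way up; its y axis runs along the 36 mm side, z up.
- solder_tray: Plywood board, 130 x 170 mm (y along the 170), with three dark outlines (x, y of centres in mm): bar 18 x 106 along y at (-42, 0) for the stick; disc 65 across at (26, 40) for the tin; rectangle 25 x 32, long side along y, at (26, -45) for the foam. Does not move. Origin: centre of its underside; its face is 6 mm above, its edge bead 8 mm. Beware: a tape reel up to z = 0.26 m stands at x < 0.41, y > -0.03 (world).
- mark_tray: Plywood board, 110 x 170 mm (y along the 170), with two dark outlines (x, y of centres in mm): bar 19 x 139 along y at (-30, 0) for the pen; rectangle 22 x 42, long side along y, at (28, 40) for the eraser. Does not move. Origin: centre of its underside; its face is 6 mm above, its edge bead 8 mm. Beware (world): a vice, 80 mm high, at x 0.45 to 0.58, y -0.31 to -0.20; a drawer cabinet, 165 mm high, at x > 0.63, y < -0.30.
There are look-alikes about, which are no part of the job. Of the things that look like the part that bears tin_center, take the one that is nearest to the robot's base at the start. Leave any green look-alike of the part that bears stick_center alone.

How it is judged:
By the outcome, as a careful person would: the job done as asked, in the order asked, and still so for the second after the job is handed in, with the robot touching nothing.
It also fails if it takes over 136 s, if anything falls off the work surface, if the arm or the gripper's body presses on something with over 40 N, if the wrist force passes 120 N, or if a joint passes its speed limit or range.

## Robot

A 6-joint arm with a two-finger parallel gripper is mounted at the origin on a cart in front of the work surface, level with it; the furniture and walls round the work are solid. World frame = base frame: x ahead of the robot, y to its left, z up, the work surface at z = 0. Lengths are in m, angles in degrees, forces in N, time in s.
With the tool pointing down it reaches from about 0.375 to 0.9 m from the base axis. Payload 3.1 kg.
Tool frame: the origin (TCP) lies at the very end of the fingers, on their centre line; the grasp point (between the pads) lies 19 mm behind it; z points along the fingers, y is the line along which they close (so a half turn about z gives the same grasp; the last joint's range is limited). The gripper opens to 87 mm and grips with 3 to 60 N. Pads are 19 mm wide; open, the fingers measure 117 mm over their backs; the gripper's body (75 mm by 190 mm) begins 51 mm behind the grasp point.
Start: joints at [-84.483, 30.224, 82.088, -0, 67.689, -10.227], TCP at [0.17, -0.602, 0.223] pointing down, gripper open.
Joint ranges: [-176.69, 176.69], [-43.24, 126.21], [12.49, 139.97], [-82, 262], [0, 151.66], [-163.58, 163.58]. Speed limits (degrees/s): [159.86, 159.86, 180, 180, 180, 180].

## Interface

Orientations are given as a 3x3 rotation matrix whose columns are the frame's x, y, z axes.
In Python, from rig import bot gives the robot as it stands.
- The arm moves only by the tool move_arm, never from a script. Its argument "increments" is a list of rows, each an object with "xyz": the shift along the tool's x, y, z in mm, a list of three; "roll": the turn about the tool's z in rad; "grip": the opening in per cent of the stroke, from 0 (shut) to 100 (fully open). A call has 1 to 5 rows; each row shifts and turns the commanded pose from where the row before left it, along the tool's axes as they then stand; what a row does not reach is not made up. A row lasts 1/12 s, in which the tool goes at most 41.7 mm and 7.16 degrees, less where a joint would pass 70% of its speed; a pose out of reach is approached as far as the arm can. A call is refused whole if a number of a shift passes 41.7 or a number of a turn 0.125, either way. A call with a gripper value outside its range is refused whole. The fingers move at their own pace and stop on an object; the grip force is fixed at half the most. Time passes only in rows, so rows that do not move let the fingers close. It gives the time, the measured TCP pose, the force, the opening and the grip force at its end, in the units of the state.
- bot.read_state(): the state, without advancing time (a new reading comes with each control period).
- bot.capture(name): name is "side" or "top" or "wrist"; returns (picture, depth): 480x640x3 uint8, red, green, blue; 480x640 float32, m along the optical axis (not along the pixel's ray), 0 where there is no reading.
- bot.camera_model(name): a dict with "intrinsics" (3x3 intrinsics, pixels), "rvec" (rotation vector, rad) and "tvec" (3), from world to camera coordinates, as OpenCV has them; the wrist camera has in their place "tool_from_camera" (4x4, takes a point from camera to tool coordinates, whose origin is the TCP and whose axes are the flange's). Camera axes: x right, y down, z forward; pixel columns grow to the right and rows downward; lengths in m; the calibration is good to about 2 mm. The wrist camera is an equidistant fisheye: a pixel r from the principal point sees the ray r / f radians off the axis. A picture is of the moment at which its call begins: read the wrist's pose just before it. camera_model takes no time and is no camera call.
- bot.hand_in(): hands the job in; it is judged then, once.
Trained networks look in the newest picture that a camera, given by its name, has taken for a name from the list of things; names that differ only in an ending like _2 or _b are one class to them, and where a whole thing is asked for, a point or a joint stands for the part that bears it (a point fixed in the world has none). Each returns a list of dicts, best first, with "conf" (0 to 1); they miss things now and then, are a little off and sometimes report something else, mostly with a low value. They report only what shows in the picture. A call takes as long as a camera call. They do not tell look-alikes from the thing itself.
- bot.spot_in(label, camera): "at" ([x, y, z] in m, in the coordinates of the camera as it stood for that picture, good to about 4 mm: the middle of the surface that is visible of it).
- bot.trace(label, camera): "mask" (480x640 bool, what is visible of it).
The state is a dict: "time_s": time; "joint_positions": joint angles; "qvel": joint speeds; "tau": joint torques, N m; "position": TCP position; "tcp_rot": TCP orientation; "force": force on the tool from outside, world axes, zero at the start; "moment": the same for the moment, N m; "opening": opening from 0.0 (shut) to 1.0 (fully open); "grasp_force": force on a finger pad.
Only numpy, scipy, OpenCV 4.12 (cv2) and the standard library are available. Lean on these libraries where they do the work, as an engineer would, in place of code of your own. Each camera call takes 0.05 s, during which the arm holds its last target. There are 200 camera calls.

## Working session

There is one attempt and no reset: what is moved stays moved. The work goes in short steps, Python scripts to look and compute and a tool call to move; the robot and the scene stay as the last step left them, time stands still between calls to the robot, and variables do not carry over. Pictures are saved under pics/ and viewed, at most 14 in all, crops included, and the job is handed in when it is done.

Besides the shell and the picture viewer there is one more tool, called after ">>>" as a command line: name --argument value ..., lists and objects as JSON in quotes. move_arm: Moves the arm, as the interface text tells. Its arguments: {"type":"object","properties":{"increments":{"type":"array"}},"required":["increments"]}

```bash
mkdir -p pics; ls; cat > h.py <<'E'
import numpy as np,cv2
from rig import bot
def w2c(cam):
    m=bot.camera_model(cam)
    if 'rvec' in m:
        R=cv2.Rodrigues(np.array(m['rvec'],float))[0];return R,np.array(m['tvec'],float).ravel(),np.array(m['intrinsics'])
    s=bot.read_state();T=np.eye(4);T[:3,:3]=s['tcp_rot'];T[:3,3]=s['position']
    W=np.linalg.inv(T@np.array(m['tool_from_camera']));return W[:3,:3],W[:3,3],np.array(m['intrinsics'])
def c2w(cam,p):
    R,t,K=w2c(cam);return (np.atleast_2d(p)-t)@R
def cloud(cam,depth,mask=None):
    R,t,K=w2c(cam)
    if mask is None: mask=np.ones(depth.shape,bool)
    v,u=np.nonzero(mask&(depth>0));d=depth[v,u]
    x=(u-K[0,2])/K[0,0];y=(v-K[1,2])/K[1,1]
    if cam=='wrist':
        r=np.hypot(x,y)+1e-9;k=np.tan(r)/r;x=x*k;y=y*k
    P=np.c_[x*d,y*d,d];return (P-t)@R,(v,u)
def save(name,im): cv2.imwrite('pics/'+name+'.png',im[...,::-1])
E
python3 - <<'E'
from h import *
im={}
for c in ['top','side']:
    a,d=bot.capture(c);save(c,a);np.savez(c,a=a,d=d)
    for l in ['tin_center','stick_center','foam_center','pen_center','eraser_center','solder_tray','mark_tray']:
        for r in bot.spot_in(l,c)[:5]: print(c,l,round(r['conf'],2),c2w(c,r['at'])[0].round(3))
    R,t,K=w2c(c);print(K.tolist(),(-R.T@t).round(3),R.round(2).tolist())
print(bot.read_state())
m=bot.camera_model('wrist');print(m)
E
```

```text
pics
top tin_center 0.76 [ 0.736 -0.239  0.029]
top tin_center 0.7 [ 0.515 -0.392  0.019]
top stick_center 0.79 [ 0.329 -0.113  0.007]
top stick_center 0.51 [ 0.418 -0.361  0.006]
top foam_center 0.67 [ 0.382 -0.213  0.01 ]
top pen_center 0.55 [ 0.468 -0.094  0.011]
top solder_tray 0.9 [0.563 0.31  0.008]
top mark_tray 0.69 [0.639 0.003 0.006]
[[446.0186610165553, 0.0, 322.28420140013577], [0.0, 446.0186610165553, 242.56108459481928], [0.0, 0.0, 1.0]] [ 0.472 -0.057  0.931] [[0.02, -1.0, -0.01], [-1.0, -0.02, -0.09], [0.09, 0.01, -1.0]]
side tin_center 0.85 [ 0.73  -0.223  0.024]
side tin_center 0.49 [ 0.509 -0.385  0.022]
side stick_center 0.46 [ 0.33  -0.145  0.007]
side foam_center 0.43 [ 0.377 -0.204  0.011]
side foam_center 0.27 [0.568 0.312 0.006]
side pen_center 0.48 [ 0.48  -0.098  0.011]
side pen_center 0.23 [0.569 0.314 0.007]
side eraser_center 0.49 [ 0.647 -0.187  0.005]
side solder_tray 0.89 [0.568 0.313 0.006]
side solder_tray 0.59 [ 0.477 -0.095  0.012]
side mark_tray 0.89 [0.641 0.013 0.011]
[[593.2500592336099, 0.0, 331.3300276873565], [0.0, 593.2500592336099, 230.38
[... 746 characters left out ...]
]), 'force': array([ 0.26785774, -0.41615541,  0.96715709]), 'moment': array([-0.03181864,  0.01890337,  0.02905553]), 'grasp_force': 0.0, 'opening': 0.997277994786553}
{'intrinsics': array([[371.64829954,   0.        , 315.5967368 ],
       [  0.        , 371.64829954, 244.78133464],
       [  0.        ,   0.        ,   1.        ]]), 'tool_from_camera': array([[ 4.39263864e-04, -9.64618076e-01, -2.63650857e-01,
         7.18035268e-02],
       [ 9.99999733e-01,  5.77606611e-04, -4.47205189e-04,
         1.27928200e-03],
       [ 5.83668687e-04, -2.63650590e-01,  9.64618073e-01,
        -1.64000366e-01],
       [ 0.00000000e+00,  0.00000000e+00,  0.00000000e+00,
         1.00000000e+00]])}
```

View pics/top.png

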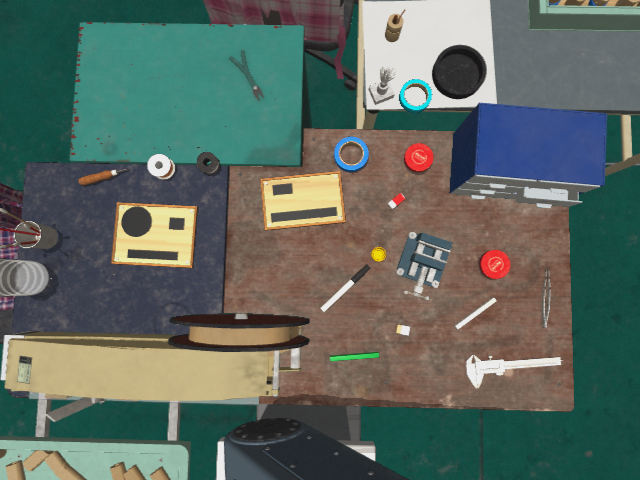

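View pics/side.png

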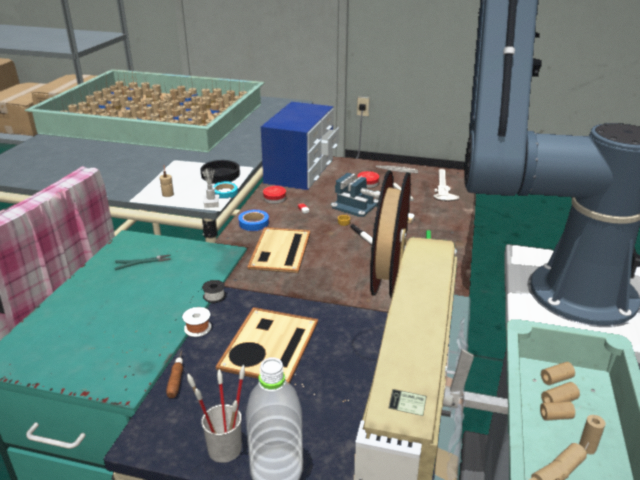

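The top view shows the near tin at (495,264), the pale stick at (476,313), the foam at (403,330), the pen at (345,288) and the eraser at (397,201). The boards are at (155,235) (three outlines) and (303,200) (two outlines). The green bar at (355,356) and the far tin at (419,157) are look-alikes. In the side view the reel stands between the robot and the three-outline board.

```bash
cat >> h.py <<'E'
def toplane(cam,uv,z):
    R,t,K=w2c(cam);uv=np.atleast_2d(uv).astype(float)
    x=(uv[:,0]-K[0,2])/K[0,0];y=(uv[:,1]-K[1,2])/K[1,1]
    if cam=='wrist':
        r=np.hypot(x,y)+1e-9;D=np.c_[x/r*np.sin(r),y/r*np.sin(r),np.cos(r)]
    else: D=np.c_[x,y,np.ones_like(x)]
    D=D@R;C=-R.T@t;return C+D*((z-C[2])/D[:,2])[:,None]
def blobs(cam,a,fn,z,near=None,rad=.06,amin=8):
    "colour blobs -> (centre, long-axis yaw deg, long mm, short mm) on the plane z"
    h=cv2.cvtColor(a,cv2.COLOR_RGB2HSV).astype(int);m=fn(h[...,0],h[...,1],h[...,2]).astype(np.uint8)
    out=[]
    for c in cv2.findContours(m,cv2.RETR_EXTERNAL,cv2.CHAIN_APPROX_NONE)[0]:
        if cv2.contourArea(c)<amin: continue
        P=toplane(cam,c[:,0],z)[:,:2]
        (ce,(w,hh),an)=cv2.minAreaRect((P*1000).astype(np.float32))
        if hh>w: w,hh,an=hh,w,an+90
        an=(an+90)%180-90
        if near is None or np.hypot(*(np.array(ce)/1000-near))<rad:
            out.append((np.round(ce,1).tolist(),round(an,1),round(w,1),round(hh,1)))
    return out
E
python3 - <<'E'
from h import *
a=np.load('top.npz')['a']
bl=lambda *k,**q:blobs('top',a,*k,**q)
dark=lambda h,s,v:v<75
white=lambda h,s,v:(s<45)&(v>180)
red=lambda h,s,v:((h<8)|(h>172))&(s>150)&(v>110)
wood=lambda h,s,v:(h>12)&(h<30)&(s>40)&(v>170)
print('solder',bl(dark,.006,np.array([.563,.31]),rad=.09)); print('mark',bl(dark,.006,np.array([.64,.003]),rad=.09))
print('tin',bl(red,.023,np.array([.515,-.392])))
print('stick',bl(white,.008,np.array([.418,-.361])))
print('foam',bl(white,.014,np.array([.382,-.213])))
print('eraser r',bl(red,.011,np.array([.645,-.187]))); print('eraser w',bl(white,.011,np.array([.645,-.187])))
print('pen w',bl(white,.013,np.array([.468,-.094]),rad=.09)); print('pen b',bl(dark,.013,np.array([.468,-.094]),rad=.09))
E
```

```text
solder [([523.8, 310.6], 88.2, 102.1, 15.0), ([590.2, 263.6], -88.8, 29.0, 19.0), ([562.9, 222.2], -2.3, 126.5, 3.3), ([592.8, 348.2], 3.3, 61.8, 59.1)]
mark []
tin [([518.9, -395.2], -62.6, 58.8, 58.1)]
stick [([418.4, -360.1], -53.1, 98.9, 8.5)]
foam [([381.7, -215.2], -9.9, 17.7, 17.5)]
eraser r [([651.0, -200.8], -50.1, 21.1, 16.6)]
eraser w [([639.1, -187.3], 45.4, 14.8, 10.4)]
pen w [([448.1, -76.6], -45.4, 85.2, 11.1)]
pen b [([493.9, -123.8], -47.0, 44.0, 12.6)]
```

>>> move_arm --increments '[{"xyz": [0, 0, 0], "roll": -0.125, "grip": 100}, {"xyz": [0, 0, 0], "roll": -0.125, "grip": 100}, {"xyz": [0, 0, 0], "roll": -0.125, "grip": 100}, {"xyz": [0, 0, 0], "roll": -0.125, "grip": 100}, {"xyz": [0, 0, 0], "roll": -0.125, "grip": 100}]'

```text
time_s: 1.22
position: [0.1696, -0.6015, 0.2225]
tcp_rot: [[0.617, 0.787, 0.0], [0.787, -0.617, 0.0], [0.0, -0.0, -1.0]]
force: [0.3, -0.6, 0.6]
opening: 1.001
grasp_force: 0.0
```

>>> move_arm --increments '[{"xyz": [0, 0, 0], "roll": -0.125, "grip": 100}, {"xyz": [0, 0, 0], "roll": -0.125, "grip": 100}, {"xyz": [0, 0, 0], "roll": -0.125, "grip": 100}, {"xyz": [0, 0, 0], "roll": -0.125, "grip": 100}, {"xyz": [0, 0, 0], "roll": -0.125, "grip": 100}]'

```text
time_s: 1.63
position: [0.1696, -0.6015, 0.2226]
tcp_rot: [[0.04, 0.999, -0.0], [0.999, -0.04, -0.0], [-0.0, -0.0, -1.0]]
force: [-0.5, 0.1, -1.0]
opening: 0.995
grasp_force: 0.0
```

>>> move_arm --increments '[{"xyz": [0, 0, 0], "roll": -0.047, "grip": 100}, {"xyz": [20.7, 34.9, 0], "roll": 0, "grip": 100}, {"xyz": [20.7, 34.9, 0], "roll": 0, "grip": 100}, {"xyz": [20.7, 34.9, 0], "roll": 0, "grip": 100}, {"xyz": [20.7, 34.9, 0], "roll": 0, "grip": 100}]'

```text
time_s: 2.05
position: [0.3102, -0.5178, 0.2226]
tcp_rot: [[0.0, 1.0, 0.0], [1.0, -0.0, -0.0], [-0.0, 0.0, -1.0]]
force: [0.4, 0.2, 1.3]
opening: 1.001
grasp_force: 0.0
```

>>> move_arm --increments '[{"xyz": [20.7, 34.9, 0], "roll": 0, "grip": 100}, {"xyz": [20.7, 34.9, 0], "roll": 0, "grip": 100}, {"xyz": [20.7, 34.9, 0], "roll": 0, "grip": 100}, {"xyz": [20.7, 34.9, 0], "roll": 0, "grip": 100}, {"xyz": [20.7, 34.9, 0], "roll": 0, "grip": 100}]'

```text
time_s: 2.47
position: [0.4851, -0.4136, 0.2227]
tcp_rot: [[-0.001, 1.0, 0.0], [1.0, 0.001, -0.0], [-0.0, 0.0, -1.0]]
force: [0.3, -0.2, 0.1]
opening: 0.999
grasp_force: 0.0
```

>>> move_arm --increments '[{"xyz": [20.7, 34.9, 0], "roll": 0, "grip": 100}, {"xyz": [0, 0, 0], "roll": 0, "grip": 100}, {"xyz": [0, 0, 0], "roll": 0, "grip": 100}]'

```text
time_s: 2.72
position: [0.5202, -0.3924, 0.2224]
tcp_rot: [[-0.006, 1.0, -0.0], [1.0, 0.006, -0.0], [-0.0, -0.0, -1.0]]
force: [-0.6, -0.6, 0.8]
opening: 1.001
grasp_force: 0.0
```

```bash
cat >> h.py <<'E'
dark=lambda h,s,v:v<75
white=lambda h,s,v:(s<45)&(v>180)
red=lambda h,s,v:((h<8)|(h>172))&(s>150)&(v>110)
def look(name,*jobs):
    "jobs: (label, colour, z, near xy m, rad)"
    s=bot.read_state();a,d=bot.capture('wrist');save(name,a);np.savez(name,a=a,d=d)
    R=s['tcp_rot'];print('t',round(s['time_s'],2),'tcp',(s['position']*1000).round(1),'yaw(y)',round(np.degrees(np.arctan2(R[1,1],R[0,1])),2))
    for l,f,z,n,r in jobs:
        for b in blobs('wrist',a,f,z,np.array(n),r):
            e=np.r_[np.array(b[0])/1000,s['position'][2]]-s['position'];print(l,b,'tool dxy',((R.T@e)*1000).round(1)[:2])
E
python3 - <<'E'
from h import *
look('w1',('tin',red,.023,(.519,-.395),.05),('stick',white,.008,(.418,-.36),.05))
E
```

```text
t 2.72 tcp [ 520.2 -392.4  222.4] yaw(y) 0.32
tin ([517.6, -397.9], -89.8, 59.2, 57.2) tool dxy [-5.5 -2.6]
stick ([416.6, -362.6], -52.9, 101.0, 10.5) tool dxy [  30.4 -103.4]
```

View pics/w1.png

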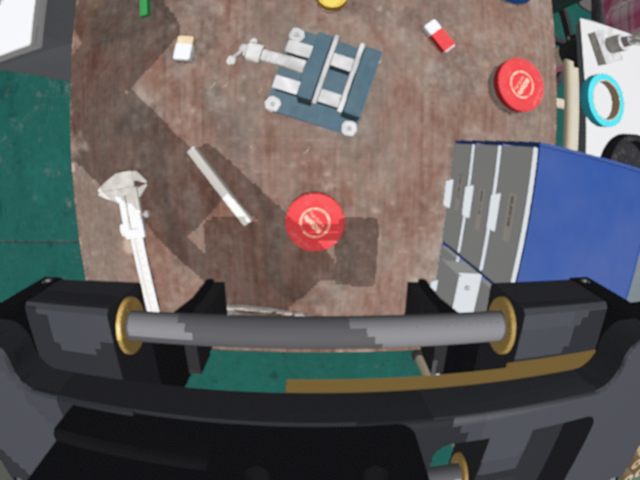

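The wrist picture shows the tin at (315,222) and the stick at (220,185). The cabinet front and its pulls, at about (450,200), are near the gripper's side, so I'll check that clearance.

```bash
python3 - <<'E'
from h import *
d=np.load('w1.npz')['d'];P,(v,u)=cloud('wrist',d);m=(v<270)
for lo,hi in [(.04,.07),(.07,.1),(.1,.14),(.14,.18)]:
    q=P[m&(P[:,2]>lo)&(P[:,2]<hi)&(P[:,0]>.56)&(P[:,1]<-.29)&(P[:,1]>-.5)];print(lo,len(q),np.percentile(q[:,0],[0,1,5]).round(3) if len(q) else '')
q=P[m&(abs(P[:,0]-.518)<.02)&(abs(P[:,1]+.398)<.02)];print(np.median(q[:,2]))
E
```

```text
0.04 1564 [0.638 0.638 0.653]
0.07 2037 [0.637 0.638 0.651]
0.1 3044 [0.652 0.654 0.656]
0.14 15418 [0.657 0.658 0.66 ]
0.024844977866889606
```

>>> move_arm --increments '[{"xyz": [-5.5, -2.6, 20], "roll": 0, "grip": 86}, {"xyz": [0, 0, 38], "roll": 0, "grip": 86}, {"xyz": [0, 0, 38], "roll": 0, "grip": 86}, {"xyz": [0, 0, 38], "roll": 0, "grip": 86}, {"xyz": [0, 0, 38], "roll": 0, "grip": 86}]'

```text
time_s: 3.18
position: [0.514, -0.4014, 0.0495]
tcp_rot: [[0.002, 1.0, 0.0], [1.0, -0.002, -0.001], [-0.001, 0.0, -1.0]]
force: [0.0, -0.9, -0.1]
opening: 0.864
grasp_force: 0.0
```

>>> move_arm --increments '[{"xyz": [0, 0, 25], "roll": 0, "grip": 86}, {"xyz": [0, 0, 14], "roll": 0, "grip": 86}, {"xyz": [0, 0, 5], "roll": 0, "grip": 86}, {"xyz": [0, 0, 0], "roll": 0, "grip": 86}, {"xyz": [0, 0, 0], "roll": 0, "grip": 50}]'

```text
time_s: 3.6
position: [0.5162, -0.4012, 0.008]
tcp_rot: [[-0.0, 1.0, 0.002], [1.0, 0.0, -0.002], [-0.002, 0.002, -1.0]]
force: [0.0, -0.1, 0.2]
opening: 0.834
grasp_force: 0.0
```

>>> move_arm --increments '[{"xyz": [0, 0, 0], "roll": 0, "grip": 50}, {"xyz": [0, 0, 0], "roll": 0, "grip": 50}, {"xyz": [0, 0, 0], "roll": 0, "grip": 50}, {"xyz": [0, 0, 0], "roll": 0, "grip": 50}]'

```text
time_s: 3.93
position: [0.5171, -0.4007, 0.0086]
tcp_rot: [[-0.001, 1.0, 0.003], [1.0, 0.001, -0.003], [-0.003, 0.003, -1.0]]
force: [-0.5, -0.5, 6.2]
opening: 0.661
grasp_force: 30.0
```

>>> move_arm --increments '[{"xyz": [0, 0, -20], "roll": 0, "grip": 50}, {"xyz": [0, 0, -40], "roll": 0, "grip": 50}, {"xyz": [0, 0, -40], "roll": 0, "grip": 50}, {"xyz": [0, 0, -40], "roll": 0, "grip": 50}, {"xyz": [0, 0, -40], "roll": 0, "grip": 50}]'

```text
time_s: 4.35
position: [0.5153, -0.3989, 0.1882]
tcp_rot: [[-0.001, 1.0, -0.001], [1.0, 0.001, 0.001], [0.001, -0.001, -1.0]]
force: [0.5, -0.1, -1.0]
opening: 0.661
grasp_force: 30.0
```

>>> move_arm --increments '[{"xyz": [0, 0, -20], "roll": 0, "grip": 50}, {"xyz": [20, 2, 0], "roll": 0, "grip": 50}, {"xyz": [40, 4, 0], "roll": 0, "grip": 50}, {"xyz": [40, 4, 0], "roll": 0, "grip": 50}, {"xyz": [40, 4, 0], "roll": 0, "grip": 50}]'

```text
time_s: 4.77
position: [0.529, -0.2582, 0.2067]
tcp_rot: [[0.0, 1.0, -0.0], [1.0, -0.0, 0.0], [0.0, -0.0, -1.0]]
force: [1.0, 0.9, -0.4]
opening: 0.659
grasp_force: 30.0
```

>>> move_arm --increments '[{"xyz": [40, 4, 0], "roll": 0, "grip": 50}, {"xyz": [40, 4, 0], "roll": 0, "grip": 50}, {"xyz": [40, 4, 0], "roll": 0, "grip": 50}, {"xyz": [40, 4, 0], "roll": 0, "grip": 50}, {"xyz": [40, 4, 0], "roll": 0, "grip": 50}]'

```text
time_s: 5.18
position: [0.5488, -0.0575, 0.2067]
tcp_rot: [[-0.001, 1.0, -0.0], [1.0, 0.001, -0.0], [-0.0, -0.0, -1.0]]
force: [0.2, 0.4, -0.4]
opening: 0.662
grasp_force: 30.0
```

>>> move_arm --increments '[{"xyz": [40, 4, 0], "roll": 0, "grip": 50}, {"xyz": [40, 4, 0], "roll": 0, "grip": 50}, {"xyz": [40, 4, 0], "roll": 0, "grip": 50}, {"xyz": [40, 4, 0], "roll": 0, "grip": 50}, {"xyz": [40, 4, 0], "roll": 0, "grip": 50}]'

```text
time_s: 5.6
position: [0.5685, 0.1425, 0.2067]
tcp_rot: [[-0.001, 1.0, -0.001], [1.0, 0.001, -0.0], [-0.0, -0.001, -1.0]]
force: [0.3, -0.0, -0.1]
opening: 0.66
grasp_force: 30.0
```

>>> move_arm --increments '[{"xyz": [40, 4, 0], "roll": 0, "grip": 50}, {"xyz": [40, 4, 0], "roll": 0, "grip": 50}, {"xyz": [40, 4, 0], "roll": 0, "grip": 50}, {"xyz": [40, 4, 0], "roll": 0, "grip": 50}, {"xyz": [20, 2, 0], "roll": 0, "grip": 50}]'

```text
time_s: 6.02
position: [0.5863, 0.3253, 0.2065]
tcp_rot: [[-0.004, 1.0, 0.0], [1.0, 0.004, 0.002], [0.002, 0.0, -1.0]]
force: [1.1, -0.6, 0.0]
opening: 0.66
grasp_force: 30.0
```

>>> move_arm --increments '[{"xyz": [0, 0, 0], "roll": 0, "grip": 50}, {"xyz": [0, 0, 0], "roll": 0, "grip": 50}, {"xyz": [0, 0, 0], "roll": 0, "grip": 50}]'

```text
time_s: 6.27
position: [0.5864, 0.3195, 0.2062]
tcp_rot: [[-0.001, 1.0, -0.001], [1.0, 0.001, -0.001], [-0.001, -0.001, -1.0]]
force: [0.3, -0.1, 0.1]
opening: 0.662
grasp_force: 30.0
```

```bash
python3 - <<'E'
from h import *
look('w2',('tray',dark,.006,(.563,.31),.1),('tin',red,.2,(.59,.33),.15))
E
```

```text
t 6.27 tcp [586.4 319.5 206.2] yaw(y) 0.07
tray ([523.4, 287.5], 88.0, 61.3, 14.5) tool dxy [-31.9 -63. ]
tray ([581.0, 319.9], -23.6, 15.2, 3.1) tool dxy [ 0.4 -5.4]
tin ([586.9, 282.5], 0.1, 38.4, 7.0) tool dxy [-37.    0.5]
tin ([586.4, 316.7], 0.1, 30.3, 20.7) tool dxy [-2.8  0. ]
tin ([586.7, 327.4], -0.3, 66.8, 43.3) tool dxy [7.9 0.3]
```

View pics/w2.png

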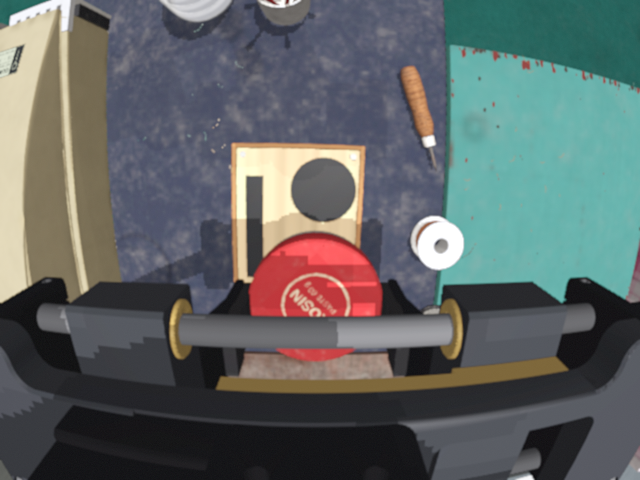

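```bash
python3 - <<'E'
from h import *
f=np.load('w2.npz');a=f['a'];h=cv2.cvtColor(a,cv2.COLOR_RGB2HSV)
print(h[189,323],h[230,323],h[200,255],h[250,255],h[200,290],h[225,290])
for T in (60,85,95,110):
    print(T,blobs('wrist',a,lambda H,S,V:(V<T)&(S<70),.006,np.array([.563,.31]),.1,100))
m=red(*[h[...,i].astype(int) for i in range(3)]);m[265:]=0;m[:225]=0
v,u=np.nonzero(m);top=np.array([(x,v[u==x].min()) for x in range(262,372)])
P=toplane('wrist',top,.2206)[:,:2];
from scipy.optimize import least_squares
r=least_squares(lambda c:np.hypot(P[:,0]-c[0],P[:,1]-c[1])-.0295,[.586,.32]);print('tin',r.x.round(4),np.abs(r.fun).max())
r=least_squares(lambda c:np.hypot(P[:,0]-c[0],P[:,1]-c[1])-c[2],[.586,.32,.03]);print('tin',r.x.round(4))
E
```

```text
[135   5 101] [ 19  68 205] [150   3  89] [120   9  56] [ 23  53 255] [ 18  71 222]
60 [([523.7, 287.3], 87.2, 58.9, 13.8)]
85 [([642.6, 287.2], 89.5, 59.8, 20.2), ([523.4, 289.9], 87.8, 66.2, 14.6)]
95 [([643.1, 287.2], 89.6, 59.9, 21.3), ([593.1, 325.9], -1.9, 56.5, 20.5), ([524.0, 308.0], 87.8, 102.6, 14.6)]
110 [([643.3, 286.0], 89.5, 64.3, 22.8), ([495.6, 339.5], 48.2, 19.6, 14.7), ([481.8, 336.0], -21.5, 35.6, 26.3), ([523.9, 308.2], 88.9, 102.6, 15.8), ([593.8, 346.2], 0.1, 61.2, 60.8)]
tin [0.5866 0.324 ] 0.0008610283762145107
tin [0.5867 0.3262 0.0276]
```

>>> move_arm --increments '[{"xyz": [24, 7, 0], "roll": 0, "grip": 50}, {"xyz": [0, 0, 40], "roll": 0, "grip": 50}, {"xyz": [0, 0, 40], "roll": 0, "grip": 50}, {"xyz": [0, 0, 40], "roll": 0, "grip": 50}, {"xyz": [0, 0, 30], "roll": 0, "grip": 50}]'

```text
time_s: 6.73
position: [0.5929, 0.3418, 0.0538]
tcp_rot: [[0.001, 1.0, -0.003], [1.0, -0.001, -0.002], [-0.002, -0.003, -1.0]]
force: [-0.6, -0.0, -1.2]
opening: 0.663
grasp_force: 30.0
```

>>> move_arm --increments '[{"xyz": [0, 0, 20], "roll": 0, "grip": 50}, {"xyz": [0, 0, 10], "roll": 0, "grip": 50}, {"xyz": [0, 0, 0], "roll": 0, "grip": 50}, {"xyz": [0, 0, 0], "roll": 0, "grip": 50}, {"xyz": [0, 0, 0], "roll": 0, "grip": 50}]'

```text
time_s: 7.15
position: [0.5958, 0.3444, 0.0287]
tcp_rot: [[-0.0, 1.0, 0.004], [1.0, 0.0, 0.001], [0.001, 0.004, -1.0]]
force: [-0.2, -0.2, -1.2]
opening: 0.661
grasp_force: 30.0
```

>>> move_arm --increments '[{"xyz": [-1, -2.3, 5], "roll": 0, "grip": 50}, {"xyz": [0, 0, 4], "roll": 0, "grip": 50}, {"xyz": [0, 0, 4], "roll": 0, "grip": 50}, {"xyz": [0, 0, 1], "roll": 0, "grip": 50}, {"xyz": [0, 0, 0], "roll": 0, "grip": 50}]'

```text
time_s: 7.57
position: [0.592, 0.3436, 0.0144]
tcp_rot: [[-0.001, 1.0, 0.001], [1.0, 0.001, 0.0], [0.0, 0.001, -1.0]]
force: [-1.2, -1.6, 7.1]
opening: 0.664
grasp_force: 30.0
```

>>> move_arm --increments '[{"xyz": [0, 0, -0.5], "roll": 0, "grip": 50}, {"xyz": [0, 0, 0], "roll": 0, "grip": 50}]'

```text
time_s: 7.73
position: [0.592, 0.3436, 0.0143]
tcp_rot: [[-0.001, 1.0, 0.001], [1.0, 0.001, 0.0], [0.0, 0.001, -1.0]]
force: [-0.9, -0.4, 6.9]
opening: 0.66
grasp_force: 30.0
```

>>> move_arm --increments '[{"xyz": [0, 1.3, -0.7], "roll": 0, "grip": 50}, {"xyz": [0, 0, 0], "roll": 0, "grip": 50}, {"xyz": [0, 0, 0.7], "roll": 0, "grip": 78}, {"xyz": [0, 0, 0], "roll": 0, "grip": 78}, {"xyz": [0, 0, 0], "roll": 0, "grip": 78}]'

```text
time_s: 8.15
position: [0.5933, 0.3434, 0.0126]
tcp_rot: [[-0.001, 1.0, 0.0], [1.0, 0.001, 0.0], [0.0, 0.0, -1.0]]
force: [1.1, -0.3, 0.3]
opening: 0.759
grasp_force: 0.0
```

>>> move_arm --increments '[{"xyz": [0, 0, 0], "roll": 0, "grip": 78}, {"xyz": [0, 0, -15], "roll": 0, "grip": 78}, {"xyz": [0, 0, -40], "roll": 0, "grip": 78}, {"xyz": [0, 0, -40], "roll": 0, "grip": 78}, {"xyz": [0, 0, -40], "roll": 0, "grip": 78}]'

```text
time_s: 8.57
position: [0.5928, 0.3432, 0.1498]
tcp_rot: [[-0.001, 1.0, -0.001], [1.0, 0.001, -0.0], [-0.0, -0.001, -1.0]]
force: [0.8, 1.1, -0.2]
opening: 0.777
grasp_force: 0.0
```

>>> move_arm --increments '[{"xyz": [-15, -1, -40], "roll": 0, "grip": 78}, {"xyz": [-30, -1, -40], "roll": 0, "grip": 78}, {"xyz": [0, 0, 0], "roll": 0, "grip": 78}, {"xyz": [0, 0, 0], "roll": 0, "grip": 78}]'

```text
time_s: 8.9
position: [0.5931, 0.3033, 0.2246]
tcp_rot: [[0.001, 1.0, 0.007], [1.0, -0.001, 0.002], [0.002, 0.007, -1.0]]
force: [0.3, 1.1, -1.5]
opening: 0.782
grasp_force: 0.0
```

```bash
cat >>h.py <<'E'
out=lambda H,S,V:(V<110)&(S<70)
E
python3 - <<'E'
from h import *
look('w3',('tray',out,.006,(.563,.31),.1),('tin',red,.029,(.59,.34),.05))
E
```

```text
t 8.9 tcp [593.1 303.3 224.6] yaw(y) -0.05
tray ([588.4, 262.6], 89.4, 28.9, 21.4) tool dxy [-40.7  -4.6]
tray ([521.7, 308.7], 87.8, 102.5, 14.3) tool dxy [  5.4 -71.4]
tin ([578.4, 323.0], -45.6, 7.6, 2.1) tool dxy [ 19.7 -14.7]
tin ([569.5, 330.1], -45.7, 5.5, 2.1) tool dxy [ 26.8 -23.6]
tin ([591.4, 349.5], -37.1, 56.8, 52.7) tool dxy [46.2 -1.7]
```

View pics/w3.png

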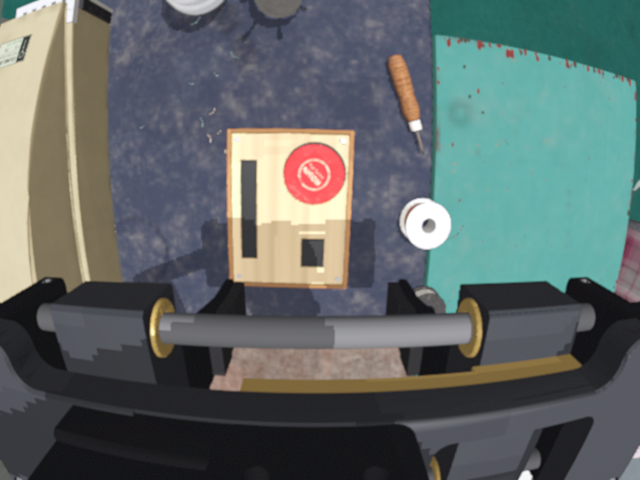

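```bash
python3 - <<'E'
from h import *
a=np.load('w3.npz')['a'];h=cv2.cvtColor(a,cv2.COLOR_RGB2HSV).astype(int)
m=((h[...,0]<10)|(h[...,0]>170))&(h[...,1]>140);m[:130]=0;m[220:]=0;m[:,:270]=0;m[:,360:]=0
n,lab,st,ce=cv2.connectedComponentsWithStats(m.astype(np.uint8));k=1+st[1:,4].argmax()
v,u=np.nonzero(lab==k);hu=cv2.convexHull(np.c_[u,v].astype(np.int32))[:,0]
for z in (.029,.031):
  P=toplane('wrist',hu,z)[:,:2]*1000;print(cv2.minEnclosingCircle(P.astype(np.float32)),cv2.fitEllipse(P.astype(np.float32)))
c=a[110:310,210:370];save('w3c',cv2.resize(c,None,fx=3.6,fy=3,interpolation=cv2.INTER_CUBIC))
E
```

```text
((590.3994750976562, 347.7982482910156), 28.931665420532227) ((590.3536987304688, 347.81060791015625), (57.25502014160156, 57.61261749267578), 79.8213119506836)
((590.404052734375, 347.946044921875), 28.76963996887207) ((590.3584594726562, 347.9583435058594), (56.93433380126953, 57.28992462158203), 79.8213882446289)
```

View pics/w3c.png

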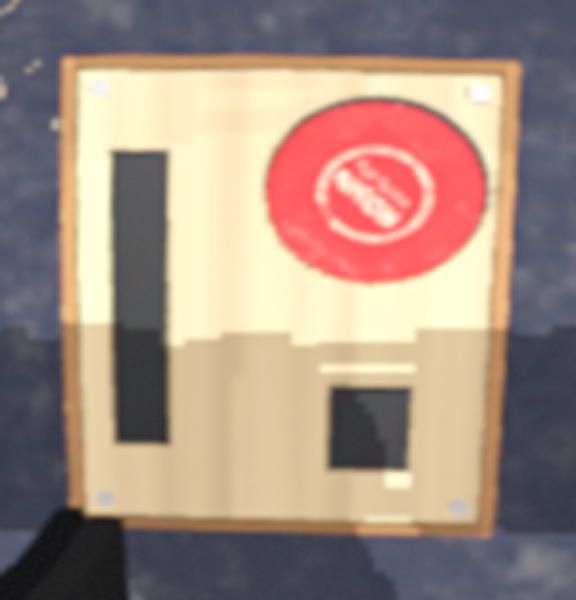

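The crop shows the tin centred on the disc to within about 1 mm. The bar outline is at about (140,300) and the foam rectangle at (370,425). Next I'll check the vice's height under the gripper body for the stick grasp.

```bash
python3 - <<'E'
from h import *
# top cloud (w1 pose has gone, so use the top camera)
d=np.load('top.npz')['d'];P,_=cloud('top',d)
c0=np.array([.4175,-.3613]);y=np.array([np.cos(np.radians(37)),np.sin(np.radians(37))]);x=np.array([-y[1],y[0]])
for s in (0,-.01,-.02,-.03,-.04):
    q=P[:,:2]-(c0+s*x);m=(abs(q@y)<.1)&(abs(q@x)<.043)&(P[:,2]>.02)&(P[:,2]<.2)
    print(s,m.sum(),np.sort(P[m,2])[-5:].round(3) if m.any() else '')
m=(P[:,0]>.42)&(P[:,0]<.6)&(P[:,1]>-.33)&(P[:,1]<-.18)&(P[:,2]>.055)&(P[:,2]<.2);q=P[m];print(q.min(0).round(3),q.max(0).round(3))
m&=(P[:,2]<2)&(P[:,1]<-.28);print(P[m][P[m][:,0].argsort()][:5].round(3))
E
```

```text
0 0 
-0.01 0 
-0.02 18 [0.023 0.023 0.024 0.024 0.025]
-0.03 116 [0.026 0.026 0.026 0.026 0.027]
-0.04 246 [0.026 0.026 0.026 0.026 0.027]
[ 0.446 -0.295  0.055] [ 0.575 -0.221  0.082]
[[ 0.516 -0.283  0.065]
 [ 0.518 -0.281  0.074]
 [ 0.518 -0.283  0.073]
 [ 0.52  -0.283  0.074]
 [ 0.52  -0.281  0.073]]
```

>>> move_arm --increments '[{"xyz": [-20, -5, 0], "roll": 0, "grip": 78}, {"xyz": [-40, -10, 0], "roll": 0, "grip": 60}, {"xyz": [-40, -10, 0], "roll": 0, "grip": 45}, {"xyz": [-40, -10, 0], "roll": 0, "grip": 45}, {"xyz": [-40, -10, 0], "roll": 0, "grip": 45}]'

```text
time_s: 9.37
position: [0.5443, 0.1231, 0.2182]
tcp_rot: [[-0.003, 1.0, -0.005], [1.0, 0.003, 0.0], [0.0, -0.005, -1.0]]
force: [0.1, -1.3, 0.1]
opening: 0.563
grasp_force: 0.0
```

>>> move_arm --increments '[{"xyz": [-40, -10, 0], "roll": 0, "grip": 45}, {"xyz": [-40, -10, 0], "roll": 0, "grip": 45}, {"xyz": [-40, -10, 0], "roll": 0, "grip": 45}, {"xyz": [-40, -10, 0], "roll": 0, "grip": 45}, {"xyz": [-40, -10, 0], "roll": 0, "grip": 45}]'

```text
time_s: 9.78
position: [0.4949, -0.0769, 0.2187]
tcp_rot: [[-0.002, 1.0, -0.004], [1.0, 0.002, 0.002], [0.002, -0.004, -1.0]]
force: [0.9, -0.4, -0.0]
opening: 0.451
grasp_force: 0.0
```

>>> move_arm --increments '[{"xyz": [-40, -10, 0], "roll": 0, "grip": 45}, {"xyz": [-40, -10, 0], "roll": 0, "grip": 45}, {"xyz": [-40, -10, 0], "roll": 0, "grip": 45}, {"xyz": [-40, -10, 0], "roll": 0, "grip": 45}, {"xyz": [-40, -10, 0], "roll": 0, "grip": 45}]'

```text
time_s: 10.2
position: [0.4456, -0.2768, 0.2185]
tcp_rot: [[-0.001, 1.0, -0.003], [1.0, 0.001, 0.003], [0.003, -0.003, -1.0]]
force: [1.4, 0.8, 0.9]
opening: 0.454
grasp_force: 0.0
```

>>> move_arm --increments '[{"xyz": [-40, -10, 0], "roll": 0, "grip": 45}, {"xyz": [-13, -3, 0], "roll": 0, "grip": 45}, {"xyz": [0, 0, 0], "roll": -0.125, "grip": 45}, {"xyz": [0, 0, 0], "roll": -0.125, "grip": 45}, {"xyz": [0, 0, 0], "roll": -0.125, "grip": 45}]'

```text
time_s: 10.62
position: [0.4333, -0.3283, 0.2183]
tcp_rot: [[-0.372, 0.928, -0.003], [0.928, 0.372, 0.004], [0.005, -0.001, -1.0]]
force: [-0.5, 0.5, 0.7]
opening: 0.449
grasp_force: 0.0
```

>>> move_arm --increments '[{"xyz": [0, 0, 0], "roll": -0.125, "grip": 45}, {"xyz": [0, 0, 0], "roll": -0.125, "grip": 45}, {"xyz": [0, 0, 0], "roll": -0.022, "grip": 45}, {"xyz": [0, 0, 0], "roll": 0, "grip": 45}, {"xyz": [0, 0, 0], "roll": 0, "grip": 45}]'

```text
time_s: 11.03
position: [0.4339, -0.3285, 0.2195]
tcp_rot: [[-0.602, 0.798, -0.001], [0.798, 0.602, 0.002], [0.002, 0.0, -1.0]]
force: [-0.2, -0.2, -0.0]
opening: 0.448
grasp_force: 0.0
```

>>> move_arm --increments '[{"xyz": [0, 0, 0], "roll": 0, "grip": 45}, {"xyz": [0, 0, 0], "roll": 0, "grip": 45}]'

```text
time_s: 11.2
position: [0.434, -0.3291, 0.2201]
tcp_rot: [[-0.603, 0.798, -0.0], [0.798, 0.603, 0.0], [0.001, 0.0, -1.0]]
force: [0.2, 1.2, 1.0]
opening: 0.449
grasp_force: 0.0
```

```bash
python3 - <<'E'
from h import *
look('w4',('stick',lambda h,s,v:(s<45)&(v>165),.008,(.417,-.362),.03),('foam',lambda h,s,v:(s<90)&(v>190),.014,(.38,-.213),.04))
E
```

```text
t 11.2 tcp [ 434.  -329.1  220.1] yaw(y) 37.07
stick ([418.7, -362.4], -53.4, 101.1, 10.3) tool dxy [-17.4 -32.3]
foam ([382.3, -212.4], 81.7, 27.2, 19.7) tool dxy [124.3  29.1]
```

View pics/w4.png

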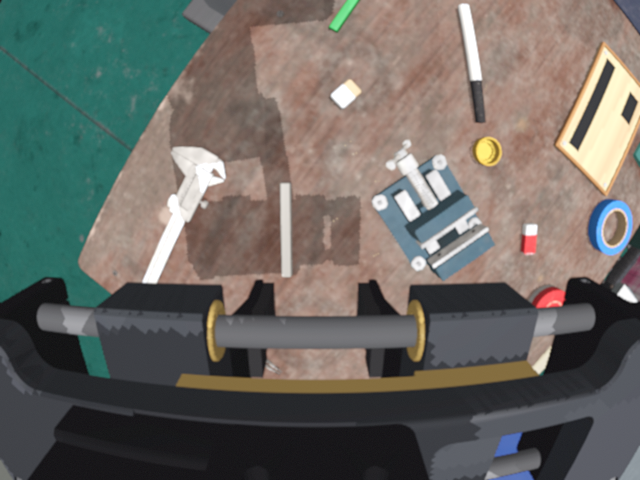

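>>> move_arm --increments '[{"xyz": [-27, -31.8, 0], "roll": 0.006, "grip": 45}, {"xyz": [0, 0, 40], "roll": 0, "grip": 45}, {"xyz": [0, 0, 40], "roll": 0, "grip": 45}, {"xyz": [0, 0, 40], "roll": 0, "grip": 45}, {"xyz": [0, 0, 40], "roll": 0, "grip": 45}]'

```text
time_s: 11.67
position: [0.425, -0.3707, 0.0593]
tcp_rot: [[-0.598, 0.802, 0.001], [0.802, 0.598, -0.002], [-0.002, 0.0, -1.0]]
force: [-0.1, -0.0, 0.4]
opening: 0.449
grasp_force: 0.0
```

>>> move_arm --increments '[{"xyz": [0, 0, 30], "roll": 0, "grip": 45}, {"xyz": [0, 0, 15], "roll": 0, "grip": 45}, {"xyz": [0, 0, 0], "roll": 0, "grip": 45}, {"xyz": [0, 0, 0], "roll": 0, "grip": 45}, {"xyz": [0, 0, 0], "roll": 0, "grip": 45}]'

```text
time_s: 12.08
position: [0.4256, -0.371, 0.0165]
tcp_rot: [[-0.599, 0.801, 0.001], [0.801, 0.599, -0.002], [-0.002, 0.0, -1.0]]
force: [-0.1, 0.1, 0.2]
opening: 0.45
grasp_force: 0.0
```

>>> move_arm --increments '[{"xyz": [0, 0, 8], "roll": 0, "grip": 45}, {"xyz": [0, 0, 4], "roll": 0, "grip": 45}, {"xyz": [0, 0, 2], "roll": 0, "grip": 45}, {"xyz": [0, 0, 0], "roll": 0, "grip": 45}, {"xyz": [0, 0, 0], "roll": 0, "grip": 5}]'

```text
time_s: 12.5
position: [0.4249, -0.3701, 0.0016]
tcp_rot: [[-0.599, 0.801, 0.0], [0.801, 0.599, -0.0], [-0.0, 0.0, -1.0]]
force: [0.3, -0.1, -0.6]
opening: 0.427
grasp_force: 0.0
```

>>> move_arm --increments '[{"xyz": [0, 0, 0], "roll": 0, "grip": 5}, {"xyz": [0, 0, 0], "roll": 0, "grip": 5}, {"xyz": [0, 0, 0], "roll": 0, "grip": 5}, {"xyz": [0, 0, 0], "roll": 0, "grip": 5}, {"xyz": [0, 0, 0], "roll": 0, "grip": 5}]'

```text
time_s: 12.92
position: [0.425, -0.3701, 0.0015]
tcp_rot: [[-0.599, 0.801, 0.0], [0.801, 0.599, -0.0], [-0.0, 0.0, -1.0]]
force: [0.1, 0.0, 0.9]
opening: 0.127
grasp_force: 30.0
```

>>> move_arm --increments '[{"xyz": [0, 0, -20], "roll": 0, "grip": 5}, {"xyz": [0, 0, -40], "roll": 0, "grip": 5}, {"xyz": [0, 0, -40], "roll": 0, "grip": 5}, {"xyz": [0, 0, -40], "roll": 0, "grip": 5}, {"xyz": [0, 0, -40], "roll": 0, "grip": 5}]'

```text
time_s: 13.33
position: [0.4244, -0.3695, 0.1829]
tcp_rot: [[-0.599, 0.801, -0.001], [0.801, 0.599, 0.001], [0.001, 0.0, -1.0]]
force: [1.1, -0.5, -1.0]
opening: 0.129
grasp_force: 30.0
```

>>> move_arm --increments '[{"xyz": [0, 0, -40], "roll": 0.125, "grip": 5}, {"xyz": [0, 0, -8], "roll": 0.125, "grip": 5}, {"xyz": [0, 0, 0], "roll": 0.125, "grip": 5}, {"xyz": [0, 0, 0], "roll": 0.125, "grip": 5}, {"xyz": [0, 0, 0], "roll": 0.125, "grip": 5}]'

```text
time_s: 13.75
position: [0.4247, -0.3698, 0.2299]
tcp_rot: [[-0.011, 1.0, 0.0], [1.0, 0.011, -0.0], [-0.0, 0.0, -1.0]]
force: [0.5, 0.5, 0.3]
opening: 0.129
grasp_force: 30.0
```

>>> move_arm --increments '[{"xyz": [0, 0, 0], "roll": 0.052, "grip": 5}, {"xyz": [20, 3, 0], "roll": 0, "grip": 5}, {"xyz": [38, 5, 0], "roll": 0, "grip": 5}, {"xyz": [38, 5, 0], "roll": 0, "grip": 5}, {"xyz": [38, 5, 0], "roll": 0, "grip": 5}]'

```text
time_s: 14.17
position: [0.4471, -0.2354, 0.2291]
tcp_rot: [[0.037, 0.999, -0.0], [0.999, -0.037, 0.001], [0.001, -0.0, -1.0]]
force: [0.3, -0.3, -0.1]
opening: 0.13
grasp_force: 30.0
```

>>> move_arm --increments '[{"xyz": [38, 5, 0], "roll": 0, "grip": 5}, {"xyz": [38, 5, 0], "roll": 0, "grip": 5}, {"xyz": [38, 5, 0], "roll": 0, "grip": 5}, {"xyz": [38, 5, 0], "roll": 0, "grip": 5}, {"xyz": [38, 5, 0], "roll": 0, "grip": 5}]'

```text
time_s: 14.58
position: [0.4788, -0.0459, 0.2294]
tcp_rot: [[0.035, 0.999, -0.0], [0.999, -0.035, 0.0], [0.0, -0.0, -1.0]]
force: [0.4, 0.6, -0.4]
opening: 0.128
grasp_force: 30.0
```

>>> move_arm --increments '[{"xyz": [38, 5, 0], "roll": 0, "grip": 5}, {"xyz": [38, 5, 0], "roll": 0, "grip": 5}, {"xyz": [38, 5, 0], "roll": 0, "grip": 5}, {"xyz": [38, 5, 0], "roll": 0, "grip": 5}, {"xyz": [38, 5, 0], "roll": 0, "grip": 5}]'

```text
time_s: 15.0
position: [0.5104, 0.1432, 0.2293]
tcp_rot: [[0.035, 0.999, -0.0], [0.999, -0.035, -0.0], [-0.0, -0.0, -1.0]]
force: [0.9, 0.6, -0.8]
opening: 0.127
grasp_force: 30.0
```

>>> move_arm --increments '[{"xyz": [38, 5, 0], "roll": 0, "grip": 5}, {"xyz": [38, 5, 0], "roll": 0, "grip": 5}, {"xyz": [20, 0, 0], "roll": 0, "grip": 5}, {"xyz": [0, 0, 0], "roll": 0, "grip": 5}, {"xyz": [0, 0, 0], "roll": 0, "grip": 5}]'

```text
time_s: 15.42
position: [0.5235, 0.2377, 0.2289]
tcp_rot: [[0.032, 0.999, -0.001], [0.999, -0.032, -0.001], [-0.001, -0.001, -1.0]]
force: [0.4, -0.7, 0.5]
opening: 0.126
grasp_force: 30.0
```

>>> move_arm --increments '[{"xyz": [0, 0, 0], "roll": 0, "grip": 5}, {"xyz": [0, 0, 0], "roll": 0, "grip": 5}, {"xyz": [0, 0, 0], "roll": 0, "grip": 5}]'

```text
time_s: 15.67
position: [0.5241, 0.2355, 0.2294]
tcp_rot: [[0.037, 0.999, -0.0], [0.999, -0.037, -0.0], [-0.0, -0.0, -1.0]]
force: [0.3, -0.7, -0.4]
opening: 0.131
grasp_force: 30.0
```

```bash
python3 - <<'E'
from h import *
look('w5',('tray',out,.006,(.563,.31),.1),('tray',lambda h,s,v:(v<130)&(s<70),.006,(.563,.31),.1),('stick',lambda h,s,v:(s<45)&(v>165),.225,(.53,.25),.08))
E
```

```text
t 15.67 tcp [524.1 235.5 229.4] yaw(y) -2.12
stick ([523.0, 195.7], 87.3, 16.2, 9.2) tool dxy [-39.8   0.3]
stick ([566.8, 273.8], 0.7, 2.9, 2.9) tool dxy [39.9 41.2]
stick ([525.5, 259.9], 87.6, 71.0, 10.4) tool dxy [24.5  0.5]
```

View pics/w5.png

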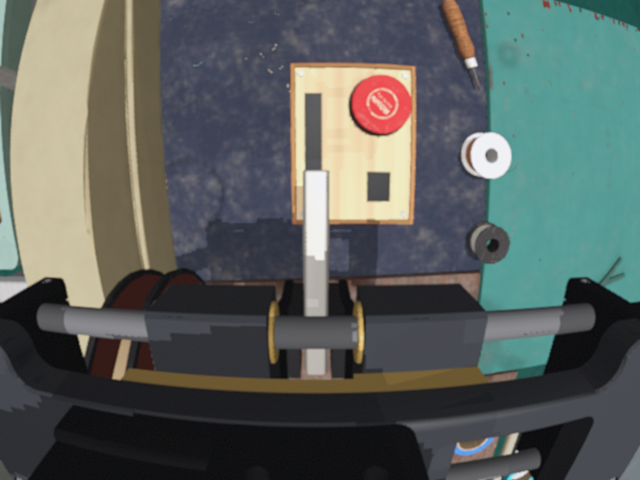

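```bash
python3 - <<'E'
from h import *
f=np.load('w5.npz');a=f['a'];h=cv2.cvtColor(a,cv2.COLOR_RGB2HSV);print(h[186,378],h[120,313],h[150,340],h[200,316],h[300,316])
fn=lambda H,S,V:(V<150)&(S<40)
for b in blobs('wrist',a,fn,.006,np.array([.563,.31]),.1,100): print(b)
s=lambda H,S,V:(V>140)&(S<25)
for z in (.2359,.232):
  for b in blobs('wrist',a,s,z,np.array([.525,.25]),.08,200): print(z,b)
P,(v,u)=cloud('wrist',f['d']);
for r in (180,210,240): 
  m=(v==r)&(abs(u-316)<4);print(r,P[m].mean(0).round(4))
E
```

```text
[120   6  83] [ 0  0 94] [ 19  71 230] [ 30   1 241] [ 18  16 192]
([591.3, 261.7], 89.2, 28.8, 21.6)
([652.4, 325.0], 83.6, 28.1, 9.5)
([524.4, 320.8], 87.8, 79.6, 15.6)
0.2359 ([522.9, 202.9], 88.0, 15.2, 9.1)
0.2359 ([524.8, 262.6], 88.3, 66.9, 11.2)
0.232 ([522.8, 200.3], 88.0, 15.6, 9.3)
0.232 ([524.7, 261.6], 88.3, 68.6, 11.5)
180 [0.5266 0.2919 0.2371]
210 [0.5262 0.2791 0.2374]
240 [0.5257 0.2659 0.2376]
```

>>> move_arm --increments '[{"xyz": [32, -1.2, 0], "roll": 0, "grip": 5}, {"xyz": [31, -1.2, 0], "roll": 0, "grip": 5}, {"xyz": [0, 0, 40], "roll": 0, "grip": 5}, {"xyz": [0, 0, 40], "roll": 0, "grip": 5}, {"xyz": [0, 0, 40], "roll": 0, "grip": 5}]'

```text
time_s: 16.13
position: [0.5249, 0.3, 0.1092]
tcp_rot: [[0.035, 0.999, 0.003], [0.999, -0.035, 0.001], [0.001, 0.003, -1.0]]
force: [-0.2, 0.4, -0.7]
opening: 0.129
grasp_force: 30.0
```

>>> move_arm --increments '[{"xyz": [0, 0, 40], "roll": 0, "grip": 5}, {"xyz": [0, 0, 30], "roll": 0, "grip": 5}, {"xyz": [0, 0, 15], "roll": 0, "grip": 5}, {"xyz": [0, 0, 0], "roll": 0, "grip": 5}, {"xyz": [0, 0, 0], "roll": 0, "grip": 5}]'

```text
time_s: 16.55
position: [0.5239, 0.299, 0.0238]
tcp_rot: [[0.036, 0.999, -0.002], [0.999, -0.036, -0.001], [-0.001, -0.002, -1.0]]
force: [-0.1, 0.2, 0.2]
opening: 0.124
grasp_force: 30.0
```

>>> move_arm --increments '[{"xyz": [0, 0, 0], "roll": 0, "grip": 5}, {"xyz": [0, 0, 0], "roll": 0, "grip": 5}]'

```text
time_s: 16.72
position: [0.5256, 0.3001, 0.0263]
tcp_rot: [[0.035, 0.999, 0.004], [0.999, -0.035, 0.001], [0.001, 0.004, -1.0]]
force: [-0.8, 0.9, -0.2]
opening: 0.128
grasp_force: 30.0
```

>>> move_arm --increments '[{"xyz": [-1, -0.6, 8], "roll": 0, "grip": 5}, {"xyz": [0, 0, 5], "roll": 0, "grip": 5}, {"xyz": [0, 0, 2], "roll": 0, "grip": 5}, {"xyz": [0, 0, 0], "roll": 0, "grip": 5}, {"xyz": [0, 0, 0], "roll": 0, "grip": 5}]'

```text
time_s: 17.13
position: [0.5232, 0.2989, 0.0092]
tcp_rot: [[0.035, 0.999, -0.0], [0.999, -0.035, -0.0], [-0.0, -0.0, -1.0]]
force: [0.4, 0.5, -1.0]
opening: 0.129
grasp_force: 30.0
```

>>> move_arm --increments '[{"xyz": [0, 0, 0], "roll": 0, "grip": 5}, {"xyz": [0, 0, 0], "roll": 0, "grip": 5}]'

```text
time_s: 17.3
position: [0.5235, 0.299, 0.0095]
tcp_rot: [[0.035, 0.999, 0.0], [0.999, -0.035, 0.0], [0.0, 0.0, -1.0]]
force: [1.3, 0.1, 0.0]
opening: 0.131
grasp_force: 30.0
```

>>> move_arm --increments '[{"xyz": [0, 0.5, 0.8], "roll": 0, "grip": 5}, {"xyz": [0, 0, 0], "roll": 0, "grip": 5}, {"xyz": [0, 0, 0], "roll": 0, "grip": 26}, {"xyz": [0, 0, 0], "roll": 0, "grip": 26}, {"xyz": [0, 0, 0], "roll": 0, "grip": 26}]'

```text
time_s: 17.72
position: [0.5239, 0.2989, 0.0087]
tcp_rot: [[0.035, 0.999, 0.0], [0.999, -0.035, 0.0], [0.0, 0.0, -1.0]]
force: [0.1, -0.5, -0.5]
opening: 0.237
grasp_force: 0.0
```

>>> move_arm --increments '[{"xyz": [0, 0, -15], "roll": 0, "grip": 26}, {"xyz": [0, 0, -40], "roll": 0, "grip": 26}, {"xyz": [0, 0, -40], "roll": 0, "grip": 26}, {"xyz": [0, 0, -40], "roll": 0, "grip": 26}, {"xyz": [-15, 0, -40], "roll": 0, "grip": 26}]'

```text
time_s: 18.13
position: [0.5234, 0.2859, 0.1846]
tcp_rot: [[0.033, 0.999, 0.001], [0.999, -0.033, 0.002], [0.002, 0.001, -1.0]]
force: [0.4, -0.2, -0.2]
opening: 0.258
grasp_force: 0.0
```

>>> move_arm --increments '[{"xyz": [-30, 0, -25], "roll": 0, "grip": 26}, {"xyz": [-15, 0, -20], "roll": 0, "grip": 26}, {"xyz": [0, 0, 0], "roll": 0, "grip": 50}, {"xyz": [0, 0, 0], "roll": 0, "grip": 50}, {"xyz": [0, 0, 0], "roll": 0, "grip": 50}]'

```text
time_s: 18.55
position: [0.5211, 0.2395, 0.2268]
tcp_rot: [[0.035, 0.999, -0.002], [0.999, -0.035, 0.0], [0.0, -0.002, -1.0]]
force: [0.0, -0.2, -0.3]
opening: 0.407
grasp_force: 0.0
```

```bash
cat >>h.py <<'E'
out=lambda H,S,V:(V<150)&(S<40)
pale=lambda H,S,V:(V>140)&(S<25)
E
python3 - <<'E'
from h import *
look('w6',('tray',out,.006,(.563,.31),.1),('stick',pale,.014,(.524,.309),.05))
a=np.load('w6.npz')['a'];R,t,K=w2c('wrist')
c=toplane('wrist',[[320,150]],.006);print(c)
save('w6c',cv2.resize(a[60:300,200:420],None,fx=2.5,fy=2.5,interpolation=cv2.INTER_CUBIC))
E
```

```text
t 18.55 tcp [521.1 239.5 226.8] yaw(y) -2.02
tray ([495.4, 249.0], 87.3, 11.7, 3.2) tool dxy [  8.6 -26. ]
tray ([490.3, 272.9], 87.2, 10.5, 5.2) tool dxy [ 32.3 -31.9]
tray ([590.3, 262.1], 87.1, 29.3, 21.8) tool dxy [25.  68.4]
tray ([486.4, 293.5], -75.9, 13.4, 10.0) tool dxy [ 52.7 -36.6]
tray ([488.4, 309.8], 20.5, 15.1, 6.8) tool dxy [ 69.1 -35.1]
tray ([634.0, 315.8], -62.8, 5.7, 4.5) tool dxy [ 80.2 110.2]
tray ([474.1, 318.4], 60.9, 6.9, 3.7) tool dxy [ 77.2 -49.7]
tray ([649.4, 320.7], 70.2, 35.2, 11.5) tool dxy [ 85.7 125.4]
tray ([530.3, 309.3], 87.5, 102.9, 3.1) tool dxy [70.1  6.8]
tray ([518.0, 309.0], -88.0, 104.4, 9.3) tool dxy [69.4 -5.5]
tray ([647.0, 361.0], 69.6, 6.6, 5.5) tool dxy [125.9 121.6]
tray ([561.4, 404.5], -44.4, 5.9, 5.4) tool dxy [166.3  34.5]
tray ([569.8, 408.4], -48.1, 5.3, 4.6) tool dxy [170.5  42.7]
stick ([524.2, 309.5], 88.0, 100.8, 10.2) tool dxy [70.1  0.6]
[[0.52712063 0.30581073 0.006     ]]
```

View pics/w6c.png

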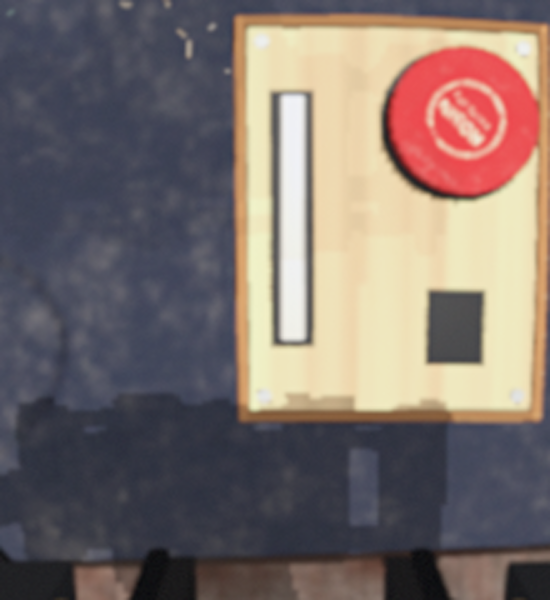

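The crop shows the stick centred inside its bar outline at (293,217), with the tin still in place. Now the foam.

>>> move_arm --increments '[{"xyz": [-39, -3, 0], "roll": 0, "grip": 60}, {"xyz": [-39, -3, 0], "roll": 0, "grip": 60}, {"xyz": [-39, -3, 0], "roll": 0, "grip": 60}, {"xyz": [-39, -3, 0], "roll": 0, "grip": 60}, {"xyz": [-39, -3, 0], "roll": 0, "grip": 60}]'

```text
time_s: 19.02
position: [0.4988, 0.0445, 0.2258]
tcp_rot: [[0.033, 0.999, -0.003], [0.999, -0.033, 0.001], [0.001, -0.003, -1.0]]
force: [-0.6, -0.8, 0.5]
opening: 0.596
grasp_force: 0.0
```

>>> move_arm --increments '[{"xyz": [-39, -3, 0], "roll": 0, "grip": 60}, {"xyz": [-39, -3, 0], "roll": 0, "grip": 60}, {"xyz": [-39, -3, 0], "roll": 0, "grip": 60}, {"xyz": [-35, -22, 0], "roll": 0, "grip": 60}, {"xyz": [-35, -22, 0], "roll": 0, "grip": 60}]'

```text
time_s: 19.43
position: [0.4401, -0.1411, 0.226]
tcp_rot: [[0.033, 0.999, -0.002], [0.999, -0.033, 0.001], [0.001, -0.002, -1.0]]
force: [-0.2, 0.4, -0.2]
opening: 0.598
grasp_force: 0.0
```

>>> move_arm --increments '[{"xyz": [-35, -22, 0], "roll": 0, "grip": 60}, {"xyz": [-35, -22, 0], "roll": 0, "grip": 60}, {"xyz": [0, 0, 0], "roll": 0.125, "grip": 60}, {"xyz": [0, 0, 0], "roll": 0.125, "grip": 60}, {"xyz": [0, 0, 0], "roll": 0.125, "grip": 60}]'

```text
time_s: 19.85
position: [0.3932, -0.2085, 0.226]
tcp_rot: [[0.406, 0.914, -0.003], [0.914, -0.406, 0.003], [0.002, -0.003, -1.0]]
force: [-0.8, 0.1, 0.5]
opening: 0.597
grasp_force: 0.0
```

>>> move_arm --increments '[{"xyz": [0, 0, 0], "roll": 0.125, "grip": 60}, {"xyz": [0, 0, 0], "roll": 0.125, "grip": 60}, {"xyz": [0, 0, 0], "roll": 0.125, "grip": 60}, {"xyz": [0, 0, 0], "roll": 0.125, "grip": 60}, {"xyz": [0, 0, 0], "roll": 0.125, "grip": 60}]'

```text
time_s: 20.27
position: [0.3939, -0.2074, 0.226]
tcp_rot: [[0.862, 0.506, -0.003], [0.506, -0.862, 0.003], [-0.001, -0.004, -1.0]]
force: [0.8, -0.4, 0.5]
opening: 0.601
grasp_force: 0.0
```

>>> move_arm --increments '[{"xyz": [0, 0, 0], "roll": 0.125, "grip": 60}, {"xyz": [0, 0, 0], "roll": 0.125, "grip": 60}, {"xyz": [0, 0, 0], "roll": 0.125, "grip": 60}, {"xyz": [0, 0, 0], "roll": 0.125, "grip": 60}, {"xyz": [0, 0, 0], "roll": 0.125, "grip": 60}]'

```text
time_s: 20.68
position: [0.3939, -0.2073, 0.226]
tcp_rot: [[0.996, -0.094, -0.003], [-0.094, -0.996, 0.003], [-0.003, -0.002, -1.0]]
force: [-1.2, -0.4, 0.6]
opening: 0.598
grasp_force: 0.0
```

>>> move_arm --increments '[{"xyz": [0, 0, 0], "roll": 0.05, "grip": 60}, {"xyz": [0, 0, 0], "roll": 0, "grip": 60}, {"xyz": [0, 0, 0], "roll": 0, "grip": 60}, {"xyz": [0, 0, 0], "roll": 0, "grip": 60}, {"xyz": [0, 0, 0], "roll": 0, "grip": 60}]'

```text
time_s: 21.1
position: [0.394, -0.2082, 0.2271]
tcp_rot: [[0.991, -0.137, -0.001], [-0.137, -0.991, 0.001], [-0.001, -0.001, -1.0]]
force: [1.1, -0.0, 0.3]
opening: 0.602
grasp_force: 0.0
```

```bash
python3 - <<'E'
from h import *
look('w7',('foam',lambda h,s,v:(s<110)&(v>185),.014,(.382,-.213),.04),('foamw',pale,.014,(.382,-.213),.04),('penw',pale,.013,(.448,-.077),.06))
save('w7c',cv2.resize(np.load('w7.npz')['a'][:300],None,fx=1.25,fy=1.25))
E
```

```text
t 21.1 tcp [ 394.  -208.2  227.1] yaw(y) -97.9
foam ([382.4, -213.3], 81.9, 25.0, 19.2) tool dxy [-10.8   6.7]
foamw ([381.7, -217.9], -7.8, 21.3, 17.6) tool dxy [-10.9  11.3]
penw ([447.7, -78.5], -45.6, 88.5, 14.2) tool dxy [  35.3 -135.8]
```

View pics/w7c.png

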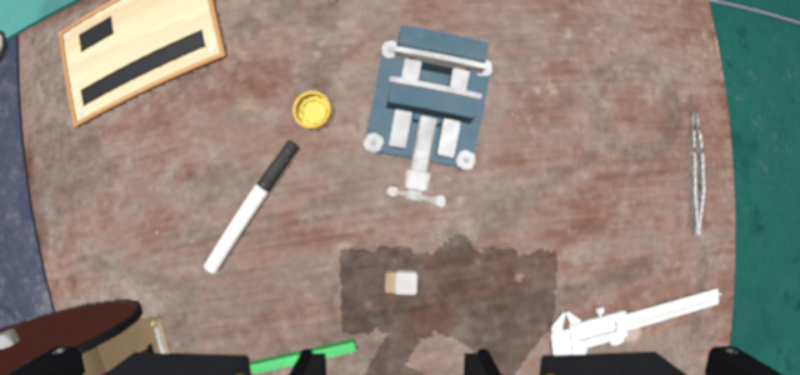

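>>> move_arm --increments '[{"xyz": [-8.5, 6.7, 0], "roll": 0, "grip": 55}, {"xyz": [0, 0, 40], "roll": 0, "grip": 55}, {"xyz": [0, 0, 40], "roll": 0, "grip": 55}, {"xyz": [0, 0, 40], "roll": 0, "grip": 55}, {"xyz": [0, 0, 40], "roll": 0, "grip": 55}]'

```text
time_s: 21.57
position: [0.3845, -0.2148, 0.0668]
tcp_rot: [[0.99, -0.139, 0.002], [-0.139, -0.99, -0.002], [0.002, 0.002, -1.0]]
force: [0.6, -0.8, -0.0]
opening: 0.549
grasp_force: 0.0
```

>>> move_arm --increments '[{"xyz": [0, 0, 30], "roll": 0, "grip": 55}, {"xyz": [0, 0, 15], "roll": 0, "grip": 55}, {"xyz": [0, 0, 0], "roll": 0, "grip": 55}, {"xyz": [0, 0, 0], "roll": 0, "grip": 55}, {"xyz": [0, 0, 0], "roll": 0, "grip": 55}]'

```text
time_s: 21.98
position: [0.385, -0.2147, 0.0235]
tcp_rot: [[0.99, -0.139, 0.001], [-0.139, -0.99, -0.001], [0.001, 0.001, -1.0]]
force: [0.3, 0.3, -0.2]
opening: 0.55
grasp_force: 0.0
```

>>> move_arm --increments '[{"xyz": [0, 0, 12], "roll": 0, "grip": 55}, {"xyz": [0, 0, 6], "roll": 0, "grip": 55}, {"xyz": [0, 0, 2.5], "roll": 0, "grip": 55}, {"xyz": [0, 0, 0], "roll": 0, "grip": 55}, {"xyz": [0, 0, 0], "roll": 0, "grip": 20}]'

```text
time_s: 22.4
position: [0.3849, -0.2142, 0.0027]
tcp_rot: [[0.99, -0.139, 0.001], [-0.139, -0.99, -0.001], [0.001, 0.001, -1.0]]
force: [0.6, 1.1, -0.7]
opening: 0.526
grasp_force: 0.0
```

>>> move_arm --increments '[{"xyz": [0, 0, 0], "roll": 0, "grip": 20}, {"xyz": [0, 0, 0], "roll": 0, "grip": 20}, {"xyz": [0, 0, 0], "roll": 0, "grip": 20}, {"xyz": [0, 0, 0], "roll": 0, "grip": 20}, {"xyz": [0, 0, 0], "roll": 0, "grip": 20}]'

```text
time_s: 22.82
position: [0.3848, -0.214, 0.0023]
tcp_rot: [[0.99, -0.139, 0.0], [-0.139, -0.99, -0.0], [0.0, 0.0, -1.0]]
force: [-0.2, -0.2, 3.0]
opening: 0.294
grasp_force: 30.0
```

>>> move_arm --increments '[{"xyz": [0, 0, -20], "roll": 0, "grip": 20}, {"xyz": [0, 0, -40], "roll": 0, "grip": 20}, {"xyz": [0, 0, -40], "roll": 0, "grip": 20}, {"xyz": [0, 0, -40], "roll": 0, "grip": 20}, {"xyz": [0, 0, -40], "roll": 0, "grip": 20}]'

```text
time_s: 23.23
position: [0.384, -0.2134, 0.1838]
tcp_rot: [[0.99, -0.139, -0.001], [-0.139, -0.99, 0.001], [-0.001, -0.001, -1.0]]
force: [0.7, -1.2, -0.5]
opening: 0.292
grasp_force: 30.0
```

>>> move_arm --increments '[{"xyz": [0, 0, -40], "roll": -0.105, "grip": 20}, {"xyz": [35, -15, 0], "roll": 0, "grip": 20}, {"xyz": [35, -15, 0], "roll": 0, "grip": 20}, {"xyz": [35, -15, 0], "roll": 0, "grip": 20}, {"xyz": [35, -15, 0], "roll": 0, "grip": 20}]'

```text
time_s: 23.65
position: [0.5277, -0.158, 0.2227]
tcp_rot: [[0.999, -0.035, 0.001], [-0.035, -0.999, -0.0], [0.001, 0.0, -1.0]]
force: [-0.6, -0.2, -0.4]
opening: 0.291
grasp_force: 30.0
```

>>> move_arm --increments '[{"xyz": [3, -38.4, 0], "roll": 0, "grip": 20}, {"xyz": [3, -38.4, 0], "roll": 0, "grip": 20}, {"xyz": [3, -38.4, 0], "roll": 0, "grip": 20}, {"xyz": [3, -38.4, 0], "roll": 0, "grip": 20}, {"xyz": [3, -38.4, 0], "roll": 0, "grip": 20}]'

```text
time_s: 24.07
position: [0.5476, 0.0345, 0.2217]
tcp_rot: [[0.999, -0.034, -0.001], [-0.034, -0.999, 0.0], [-0.001, -0.0, -1.0]]
force: [0.2, -0.2, -0.5]
opening: 0.293
grasp_force: 30.0
```

>>> move_arm --increments '[{"xyz": [3, -38.4, 0], "roll": 0, "grip": 20}, {"xyz": [3, -38.4, 0], "roll": 0, "grip": 20}, {"xyz": [3, -38.4, 0], "roll": 0, "grip": 20}, {"xyz": [3, -38.4, 0], "roll": 0, "grip": 20}, {"xyz": [3, -38.4, 0], "roll": 0, "grip": 20}]'

```text
time_s: 24.48
position: [0.5691, 0.2258, 0.2217]
tcp_rot: [[0.999, -0.034, -0.001], [-0.034, -0.999, -0.0], [-0.001, 0.0, -1.0]]
force: [1.3, -0.7, 0.0]
opening: 0.299
grasp_force: 30.0
```

>>> move_arm --increments '[{"xyz": [3, -38.4, 0], "roll": 0, "grip": 20}, {"xyz": [0, 0, 0], "roll": 0, "grip": 20}, {"xyz": [0, 0, 0], "roll": 0, "grip": 20}, {"xyz": [0, 0, 0], "roll": 0, "grip": 20}, {"xyz": [0, 0, 0], "roll": 0, "grip": 20}]'

```text
time_s: 24.9
position: [0.5737, 0.2609, 0.2217]
tcp_rot: [[0.999, -0.035, -0.001], [-0.035, -0.999, -0.001], [-0.001, 0.001, -1.0]]
force: [-0.4, -0.3, -0.1]
opening: 0.299
grasp_force: 30.0
```

```bash
python3 - <<'E'
from h import *
look('w8',('tray',out,.006,(.59,.263),.04),('tin',red,.029,(.59,.347),.04))
f=np.load('w8.npz');P,(v,u)=cloud('wrist',f['d']);m=(P[:,2]>.225)&(P[:,2]<.26)&(v<300)&(v>150);print(P[m].min(0),P[m].max(0),m.sum())
E
```

```text
t 24.9 tcp [573.7 260.9 221.7] yaw(y) -92.03
tray ([590.9, 262.0], 87.9, 28.0, 20.9) tool dxy [17.2 -1.7]
tin ([593.9, 346.0], -66.4, 59.3, 57.5) tool dxy [ 17.2 -85.7]
[0.57900262 0.23714866 0.22501614] [0.5864255  0.28071112 0.24831895] 1392
```

>>> move_arm --increments '[{"xyz": [19.5, -1.8, 0], "roll": 0, "grip": 20}, {"xyz": [0, 0, 40], "roll": 0, "grip": 20}, {"xyz": [0, 0, 40], "roll": 0, "grip": 20}, {"xyz": [0, 0, 40], "roll": 0, "grip": 20}, {"xyz": [0, 0, 40], "roll": 0, "grip": 20}]'

```text
time_s: 25.37
position: [0.5942, 0.2616, 0.0612]
tcp_rot: [[0.999, -0.037, 0.001], [-0.037, -0.999, 0.0], [0.001, -0.0, -1.0]]
force: [1.3, -0.2, -0.3]
opening: 0.291
grasp_force: 30.0
```

>>> move_arm --increments '[{"xyz": [0, 0, 25], "roll": 0, "grip": 20}, {"xyz": [0, 0, 13], "roll": 0, "grip": 20}, {"xyz": [0, 0, 0], "roll": 0, "grip": 20}, {"xyz": [0, 0, 0], "roll": 0, "grip": 20}, {"xyz": [0, 0, 0], "roll": 0, "grip": 20}]'

```text
time_s: 25.78
position: [0.5956, 0.2633, 0.0262]
tcp_rot: [[0.999, -0.035, 0.004], [-0.035, -0.999, 0.001], [0.004, -0.001, -1.0]]
force: [-0.2, -0.4, 0.4]
opening: 0.29
grasp_force: 30.0
```

>>> move_arm --increments '[{"xyz": [0, 0, 8], "roll": 0, "grip": 20}, {"xyz": [0, 0, 4], "roll": 0, "grip": 20}, {"xyz": [0, 0, 1], "roll": 0, "grip": 20}, {"xyz": [0, 0, 0], "roll": 0, "grip": 20}, {"xyz": [0, 0, 0], "roll": 0, "grip": 20}]'

```text
time_s: 26.2
position: [0.5937, 0.2635, 0.0113]
tcp_rot: [[0.999, -0.034, 0.0], [-0.034, -0.999, 0.0], [0.0, -0.0, -1.0]]
force: [-0.5, -0.3, -0.2]
opening: 0.296
grasp_force: 30.0
```

>>> move_arm --increments '[{"xyz": [-0.5, 1.4, 1.2], "roll": 0, "grip": 20}, {"xyz": [0, 0, 1.2], "roll": 0, "grip": 20}, {"xyz": [0, 0, 0], "roll": 0, "grip": 20}, {"xyz": [0, 0, 0], "roll": 0, "grip": 20}, {"xyz": [0, 0, 0], "roll": 0, "grip": 20}]'

```text
time_s: 26.62
position: [0.5931, 0.262, 0.0087]
tcp_rot: [[0.999, -0.034, 0.0], [-0.034, -0.999, 0.0], [0.0, -0.0, -1.0]]
force: [-0.2, -0.0, -0.7]
opening: 0.292
grasp_force: 30.0
```

>>> move_arm --increments '[{"xyz": [0, 0, 0], "roll": 0, "grip": 42}, {"xyz": [0, 0, 0], "roll": 0, "grip": 42}, {"xyz": [0, 0, 0], "roll": 0, "grip": 42}, {"xyz": [0, 0, -15], "roll": 0, "grip": 42}, {"xyz": [0, 0, -40], "roll": 0, "grip": 42}]'

```text
time_s: 27.03
position: [0.5885, 0.2607, 0.0586]
tcp_rot: [[0.999, -0.034, -0.012], [-0.035, -0.999, -0.003], [-0.012, 0.004, -1.0]]
force: [0.4, -0.4, 0.3]
opening: 0.416
grasp_force: 0.0
```

>>> move_arm --increments '[{"xyz": [0, 0, -40], "roll": 0, "grip": 42}, {"xyz": [-10, 0, -40], "roll": 0, "grip": 42}, {"xyz": [-30, 0, -25], "roll": 0, "grip": 42}, {"xyz": [-40, 0, 0], "roll": 0, "grip": 42}, {"xyz": [0, 0, -43], "roll": 0, "grip": 42}]'

```text
out of range: row 5 has -43, outside -41.7 to 41.7
```

>>> move_arm --increments '[{"xyz": [0, 0, -40], "roll": 0, "grip": 42}, {"xyz": [0, 0, 0], "roll": 0, "grip": 42}, {"xyz": [0, 0, 0], "roll": 0, "grip": 42}, {"xyz": [0, 0, 0], "roll": 0, "grip": 42}, {"xyz": [0, 0, 0], "roll": 0, "grip": 42}]'

```text
time_s: 27.45
position: [0.5917, 0.2616, 0.1023]
tcp_rot: [[0.999, -0.034, -0.003], [-0.034, -0.999, -0.001], [-0.003, 0.001, -1.0]]
force: [0.2, 0.5, -0.4]
opening: 0.423
grasp_force: 0.0
```

```bash
python3 - <<'E'
from h import *
look('w9',('foamw',pale,.02,(.59,.263),.04),('foam',lambda h,s,v:(s<110)&(v>185),.02,(.59,.263),.03))
a=np.load('w9.npz')['a'];R,t,K=w2c('wrist')
G=np.array([(u,v) for v in range(0,480,8) for u in range(0,640,8)]);P=toplane('wrist',G,.006);k=np.hypot(P[:,0]-.566,P[:,1]-.308).argmin();u,v=G[k];print(u,v)
v0=max(v-110,0);u0=max(u-130,0);save('w9c',cv2.resize(a[v0:v0+220,u0:u0+260],None,fx=2.7,fy=2.7,interpolation=cv2.INTER_CUBIC))
E
```

```text
t 27.45 tcp [591.7 261.6 102.3] yaw(y) -91.96
foamw ([590.8, 255.9], -1.9, 18.7, 16.7) tool dxy [-0.7  5.8]
foam ([565.9, 246.8], 85.0, 23.7, 6.1) tool dxy [-25.3  15.7]
foam ([568.2, 264.4], -2.1, 12.2, 2.9) tool dxy [-23.6  -2. ]
foam ([590.5, 256.3], -1.9, 16.6, 15.9) tool dxy [-1.   5.4]
foam ([594.9, 237.2], 88.0, 15.4, 7.8) tool dxy [ 4.  24.3]
256 280
```

View pics/w9c.png

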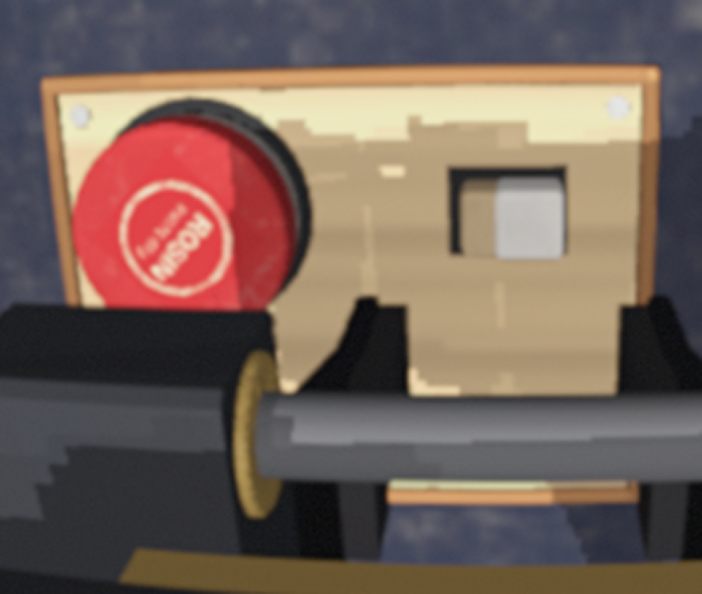

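The crop shows the foam inside its rectangle at (512,217), white half to the right, about 1 mm off, which is good enough. Now the pen.

>>> move_arm --increments '[{"xyz": [0, 0, -40], "roll": 0, "grip": 42}, {"xyz": [0, 0, -40], "roll": 0, "grip": 42}, {"xyz": [0, 0, -40], "roll": 0, "grip": 42}, {"xyz": [-2, 39, 0], "roll": 0, "grip": 42}, {"xyz": [-2, 39, 0], "roll": 0, "grip": 42}]'

```text
time_s: 27.92
position: [0.5879, 0.1854, 0.2256]
tcp_rot: [[1.0, -0.03, 0.005], [-0.03, -1.0, 0.001], [0.005, -0.001, -1.0]]
force: [0.8, -0.9, -1.2]
opening: 0.418
grasp_force: 0.0
```

>>> move_arm --increments '[{"xyz": [-2, 39, 0], "roll": 0, "grip": 42}, {"xyz": [-2, 39, 0], "roll": 0, "grip": 42}, {"xyz": [-2, 39, 0], "roll": 0, "grip": 42}, {"xyz": [-27, 30, 0], "roll": 0, "grip": 42}, {"xyz": [-27, 30, 0], "roll": 0, "grip": 42}]'

```text
time_s: 28.33
position: [0.5197, 0.0073, 0.2221]
tcp_rot: [[0.999, -0.035, -0.002], [-0.035, -0.999, 0.0], [-0.002, -0.0, -1.0]]
force: [0.4, -0.6, 0.1]
opening: 0.422
grasp_force: 0.0
```

>>> move_arm --increments '[{"xyz": [-27, 30, 0], "roll": 0, "grip": 42}, {"xyz": [-27, 30, 0], "roll": 0, "grip": 42}, {"xyz": [0, 38, 0], "roll": 0, "grip": 42}, {"xyz": [0, 8, 0], "roll": 0, "grip": 42}, {"xyz": [0, 0, 0], "roll": 0.125, "grip": 42}]'

```text
time_s: 28.75
position: [0.4626, -0.0974, 0.2229]
tcp_rot: [[0.986, -0.165, -0.001], [-0.165, -0.986, 0.0], [-0.001, 0.0, -1.0]]
force: [0.3, 0.2, 0.7]
opening: 0.423
grasp_force: 0.0
```

>>> move_arm --increments '[{"xyz": [0, 0, 0], "roll": 0.125, "grip": 42}, {"xyz": [0, 0, 0], "roll": 0.125, "grip": 42}, {"xyz": [0, 0, 0], "roll": 0.125, "grip": 42}, {"xyz": [0, 0, 0], "roll": 0.125, "grip": 42}, {"xyz": [0, 0, 0], "roll": 0.125, "grip": 42}]'

```text
time_s: 29.17
position: [0.4627, -0.0942, 0.2226]
tcp_rot: [[0.704, -0.711, -0.002], [-0.711, -0.704, 0.001], [-0.002, 0.0, -1.0]]
force: [0.1, -1.0, 0.5]
opening: 0.419
grasp_force: 0.0
```

>>> move_arm --increments '[{"xyz": [0, 0, 0], "roll": 0.018, "grip": 42}, {"xyz": [0, 0, 0], "roll": 0, "grip": 42}, {"xyz": [0, 0, 0], "roll": 0, "grip": 42}, {"xyz": [0, 0, 0], "roll": 0, "grip": 42}, {"xyz": [0, 0, 0], "roll": 0, "grip": 42}]'

```text
time_s: 29.58
position: [0.4628, -0.0946, 0.2235]
tcp_rot: [[0.696, -0.718, -0.0], [-0.718, -0.696, 0.0], [-0.0, 0.0, -1.0]]
force: [1.0, 0.7, 0.3]
opening: 0.423
grasp_force: 0.0
```

```bash
python3 - <<'E'
from h import *
look('w10',('penw',pale,.008,(.448,-.077),.05),('penw',white,.008,(.448,-.077),.05),('penb',dark,.008,(.494,-.125),.04),('penb',out,.008,(.494,-.125),.04))
E
```

```text
t 29.58 tcp [462.8 -94.6 223.5] yaw(y) -135.89
penw ([447.1, -76.9], -45.7, 87.3, 13.0) tool dxy [-23.7  -1.1]
penw ([447.0, -76.2], -45.7, 86.3, 11.6) tool dxy [-24.2  -1.5]
penb ([495.0, -125.0], -45.8, 44.2, 12.3) tool dxy [44.2 -2. ]
penb ([477.2, -108.1], -46.1, 93.1, 14.4) tool dxy [19.7 -1. ]
```

View pics/w10.png

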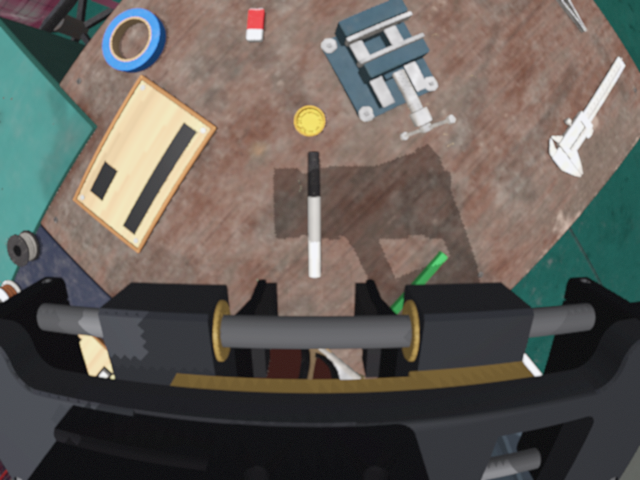

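>>> move_arm --increments '[{"xyz": [-0.5, -1.5, 20], "roll": 0, "grip": 42}, {"xyz": [0, 0, 40], "roll": 0, "grip": 42}, {"xyz": [0, 0, 40], "roll": 0, "grip": 42}, {"xyz": [0, 0, 40], "roll": 0, "grip": 42}, {"xyz": [0, 0, 40], "roll": 0, "grip": 42}]'

```text
time_s: 30.05
position: [0.4641, -0.0936, 0.0426]
tcp_rot: [[0.696, -0.718, 0.002], [-0.718, -0.696, -0.001], [0.002, -0.001, -1.0]]
force: [0.5, -0.6, -0.0]
opening: 0.418
grasp_force: 0.0
```

>>> move_arm --increments '[{"xyz": [0, 0, 15], "roll": 0, "grip": 42}, {"xyz": [0, 0, 8], "roll": 0, "grip": 42}, {"xyz": [0, 0, 0], "roll": 0, "grip": 42}, {"xyz": [0, 0, 0], "roll": 0, "grip": 42}, {"xyz": [0, 0, 0], "roll": 0, "grip": 42}]'

```text
time_s: 30.47
position: [0.4647, -0.0938, 0.022]
tcp_rot: [[0.695, -0.719, 0.003], [-0.719, -0.695, -0.001], [0.003, -0.001, -1.0]]
force: [0.3, 0.3, 0.6]
opening: 0.418
grasp_force: 0.0
```

>>> move_arm --increments '[{"xyz": [0, 0, 10], "roll": 0, "grip": 42}, {"xyz": [0, 0, 5], "roll": 0, "grip": 42}, {"xyz": [0, 0, 3], "roll": 0, "grip": 42}, {"xyz": [0, 0, 0], "roll": 0, "grip": 42}, {"xyz": [0, 0, 0], "roll": 0, "grip": 42}]'

```text
time_s: 30.88
position: [0.4634, -0.0933, 0.0026]
tcp_rot: [[0.695, -0.719, -0.0], [-0.719, -0.695, 0.0], [-0.0, 0.0, -1.0]]
force: [0.6, 0.3, 0.7]
opening: 0.422
grasp_force: 0.0
```

Close, lift and read.

>>> move_arm --increments '[{"xyz": [0, 0, 0], "roll": 0, "grip": 5}, {"xyz": [0, 0, 0], "roll": 0, "grip": 5}, {"xyz": [0, 0, 0], "roll": 0, "grip": 5}, {"xyz": [0, 0, 0], "roll": 0, "grip": 5}, {"xyz": [0, 0, 0], "roll": 0, "grip": 5}]'

```text
time_s: 31.3
position: [0.4636, -0.0934, 0.0028]
tcp_rot: [[0.695, -0.719, 0.0], [-0.719, -0.695, -0.0], [0.0, -0.0, -1.0]]
force: [-0.0, 0.0, 0.9]
opening: 0.143
grasp_force: 30.0
```

>>> move_arm --increments '[{"xyz": [0, 0, 0], "roll": 0, "grip": 5}, {"xyz": [0, 0, 0], "roll": 0, "grip": 5}, {"xyz": [0, 0, -20], "roll": 0, "grip": 5}, {"xyz": [0, 0, -40], "roll": 0, "grip": 5}, {"xyz": [0, 0, -40], "roll": 0, "grip": 5}]'

```text
time_s: 31.72
position: [0.4621, -0.0928, 0.1025]
tcp_rot: [[0.695, -0.719, -0.005], [-0.719, -0.695, 0.002], [-0.005, 0.002, -1.0]]
force: [1.2, -0.7, -0.4]
opening: 0.142
grasp_force: 30.0
```

>>> move_arm --increments '[{"xyz": [0, 0, -40], "roll": 0, "grip": 5}, {"xyz": [0, 0, -40], "roll": 0, "grip": 5}, {"xyz": [0, 0, -40], "roll": 0, "grip": 5}, {"xyz": [0, 0, 0], "roll": 0, "grip": 5}, {"xyz": [0, 0, 0], "roll": 0, "grip": 5}]'

```text
time_s: 32.13
position: [0.4649, -0.0939, 0.2251]
tcp_rot: [[0.695, -0.719, 0.006], [-0.719, -0.695, -0.003], [0.006, -0.002, -1.0]]
force: [-0.5, 0.2, -0.3]
opening: 0.144
grasp_force: 30.0
```

```bash
python3 - <<'E'
from h import *
look('w11',('tray',out,.006,(.64,.0),.1),('eraser',red,.011,(.65,-.2),.05),('eraserw',white,.011,(.64,-.19),.05))
E
```

```text
t 32.13 tcp [464.9 -93.9 225.1] yaw(y) -135.95
tray ([642.5, 91.6], -33.5, 17.9, 10.6) tool dxy [  -9.8 -256.6]
tray ([665.6, 42.9], -83.2, 37.7, 17.7) tool dxy [  41.2 -239.4]
tray ([613.1, -4.0], -83.3, 135.5, 15.8) tool dxy [  38.4 -169. ]
eraser ([647.3, -200.6], -45.0, 19.5, 15.5) tool dxy [203.5 -56.9]
eraserw ([636.9, -187.2], 40.5, 16.1, 11.2) tool dxy [186.7 -58.8]
```

>>> move_arm --increments '[{"xyz": [0, 0, 0], "roll": -0.125, "grip": 5}, {"xyz": [0, 0, 0], "roll": -0.125, "grip": 5}, {"xyz": [0, 0, 0], "roll": -0.125, "grip": 5}, {"xyz": [0, 0, 0], "roll": -0.125, "grip": 5}, {"xyz": [0, 0, 0], "roll": -0.125, "grip": 5}]'

```text
time_s: 32.6
position: [0.4618, -0.0926, 0.2201]
tcp_rot: [[0.985, -0.17, -0.006], [-0.17, -0.985, 0.003], [-0.006, -0.002, -1.0]]
force: [-0.4, -0.5, -0.5]
opening: 0.141
grasp_force: 30.0
```

>>> move_arm --increments '[{"xyz": [0, 0, 0], "roll": -0.125, "grip": 5}, {"xyz": [0, 0, 0], "roll": -0.125, "grip": 5}, {"xyz": [0, 0, 0], "roll": -0.125, "grip": 5}, {"xyz": [0, 0, 0], "roll": -0.125, "grip": 5}, {"xyz": [0, 0, 0], "roll": -0.125, "grip": 5}]'

```text
time_s: 33.02
position: [0.4618, -0.0926, 0.2201]
tcp_rot: [[0.899, 0.438, -0.006], [0.438, -0.899, 0.003], [-0.004, -0.005, -1.0]]
force: [-0.6, 0.4, -0.6]
opening: 0.145
grasp_force: 30.0
```

>>> move_arm --increments '[{"xyz": [0, 0, 0], "roll": -0.125, "grip": 5}, {"xyz": [0, 0, 0], "roll": -0.125, "grip": 5}, {"xyz": [0, 0, 0], "roll": -0.125, "grip": 5}, {"xyz": [0, 0, 0], "roll": -0.125, "grip": 5}, {"xyz": [0, 0, 0], "roll": -0.125, "grip": 5}]'

```text
time_s: 33.43
position: [0.4618, -0.0926, 0.2201]
tcp_rot: [[0.472, 0.881, -0.006], [0.881, -0.472, 0.003], [-0.0, -0.006, -1.0]]
force: [0.2, -0.3, -0.2]
opening: 0.143
grasp_force: 30.0
```

>>> move_arm --increments '[{"xyz": [0, 0, 0], "roll": -0.125, "grip": 5}, {"xyz": [0, 0, 0], "roll": -0.125, "grip": 5}, {"xyz": [0, 0, 0], "roll": -0.125, "grip": 5}, {"xyz": [0, 0, 0], "roll": -0.125, "grip": 5}, {"xyz": [0, 0, 0], "roll": -0.115, "grip": 5}]'

```text
time_s: 33.85
position: [0.4618, -0.0926, 0.2201]
tcp_rot: [[-0.123, 0.992, -0.006], [0.992, 0.123, 0.003], [0.003, -0.005, -1.0]]
force: [0.4, 1.0, 0.3]
opening: 0.141
grasp_force: 30.0
```

>>> move_arm --increments '[{"xyz": [3, 39, 0], "roll": 0, "grip": 5}, {"xyz": [3, 39, 0], "roll": 0, "grip": 5}, {"xyz": [3, 39, 0], "roll": 0, "grip": 5}, {"xyz": [3, 38, 0], "roll": 0, "grip": 5}, {"xyz": [0, 0, 0], "roll": 0, "grip": 5}]'

```text
time_s: 34.27
position: [0.6218, -0.0624, 0.2194]
tcp_rot: [[-0.118, 0.993, 0.003], [0.993, 0.118, 0.001], [0.001, 0.003, -1.0]]
force: [0.9, -0.6, -0.5]
opening: 0.14
grasp_force: 30.0
```

>>> move_arm --increments '[{"xyz": [0, 0, 0], "roll": 0, "grip": 5}, {"xyz": [0, 0, 0], "roll": 0, "grip": 5}, {"xyz": [0, 0, 0], "roll": 0, "grip": 5}, {"xyz": [0, 0, 0], "roll": 0, "grip": 5}]'

```text
time_s: 34.6
position: [0.6143, -0.0635, 0.2219]
tcp_rot: [[-0.116, 0.993, -0.003], [0.993, 0.116, 0.001], [0.001, -0.003, -1.0]]
force: [-0.9, 0.7, 0.2]
opening: 0.141
grasp_force: 30.0
```

```bash
python3 - <<'E'
from h import *
look('w12',('tray',out,.006,(.64,.0),.1),('tray',lambda H,S,V:(V<110)&(S<60),.006,(.64,.0),.1),('pen',white,.228,(.618,-.064),.08),('penb',dark,.228,(.618,-.05),.08))
E
```

```text
t 34.6 tcp [614.3 -63.5 221.9] yaw(y) 6.66
tray ([669.5, 42.1], -83.0, 39.7, 19.7) tool dxy [98.4 67.1]
tray ([655.6, 91.1], -0.5, 11.4, 7.3) tool dxy [148.7  58.9]
tray ([673.1, -88.5], 6.7, 5.4, 3.3) tool dxy [-31.7  55.5]
tray ([589.2, -58.8], 6.4, 6.3, 4.2) tool dxy [  7.5 -24.4]
tray ([669.6, 42.0], -82.8, 38.6, 17.7) tool dxy [98.3 67.2]
tray ([613.1, -28.6], -85.3, 181.6, 31.7) tool dxy [34.8  2.9]
pen ([618.6, -98.2], -84.1, 18.6, 10.6) tool dxy [-35.    0.3]
pen ([613.7, -58.4], -83.3, 24.0, 10.3) tool dxy [ 5.1 -0. ]
pen ([669.2, -40.2], -52.1, 2.1, 1.3) tool dxy [16.7 57.2]
pen ([666.7, -38.7], 5.4, 22.6, 19.6) tool dxy [18.5 54.9]
pen ([645.3, -25.3], 53.2, 2.8, 2.6) tool dxy [34.3 35.2]
penb ([651.4, -92.6], 11.5, 49.5, 19.0) tool dxy [-33.3  33.5]
penb ([667.1, -57.4], 16.3, 64.0, 27.3) tool dxy [-0.1 53.2]
penb ([627.8, -60.8], -88.3, 19.5, 14.4) tool dxy [ 1.1 13.7]
penb ([605.9, -63.6], 7.1, 22.3, 19.9) tool dxy [ 0.8 -8.4]
penb ([610.4, -21.9], -84.9, 47.6, 13.2) tool dxy [41.7  1. ]
```

View pics/w12.png

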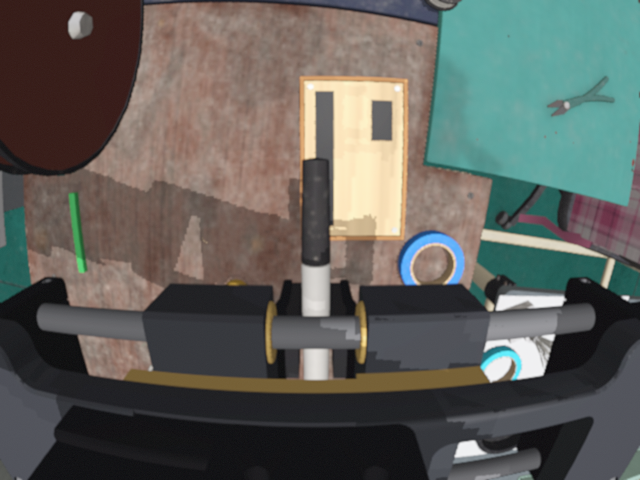

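The picture shows the pen held level with its black end up at (315,210). The bar outline's visible end is at (325,125) and the eraser rectangle at (382,120). I'll let it settle and measure again without viewing.

>>> move_arm --increments '[{"xyz": [0, 0, 0], "roll": 0, "grip": 5}, {"xyz": [0, 0, 0], "roll": 0, "grip": 5}, {"xyz": [0, 0, 0], "roll": 0, "grip": 5}, {"xyz": [0, 0, 0], "roll": 0, "grip": 5}, {"xyz": [0, 0, 0], "roll": 0, "grip": 5}]'

```text
time_s: 35.07
position: [0.616, -0.0634, 0.2229]
tcp_rot: [[-0.117, 0.993, 0.0], [0.993, 0.117, -0.0], [-0.0, 0.0, -1.0]]
force: [0.1, -0.5, 0.9]
opening: 0.145
grasp_force: 30.0
```

```bash
python3 - <<'E'
from h import *
look('w13',('tray',out,.006,(.667,.042),.02))
def q(a,r,z,T=130):
    b=a.copy();m=np.zeros(a.shape[:2],bool);m[r[0]:r[1],r[2]:r[3]]=1;b[~m]=255
    for o in blobs('wrist',b,lambda H,S,V:(V<T)&(S<80),z,None,amin=100): print('  bar/pen',o)
a=np.load('w13.npz')['a'];q(a,(85,152,305,345),.006)
q(a,(150,265,295,345),.2259,90)
E
```

```text
t 35.07 tcp [616.  -63.4 222.9] yaw(y) 6.7
tray ([668.7, 42.2], -82.8, 39.7, 18.7) tool dxy [98.7 64.6]
  bar/pen ([611.4, 32.5], -83.3, 60.9, 16.2)
  bar/pen ([610.8, -21.6], -83.3, 48.6, 12.7)
```

>>> move_arm --increments '[{"xyz": [29, 3.3, 0], "roll": 0, "grip": 5}, {"xyz": [29.2, 3.3, 0], "roll": 0, "grip": 5}, {"xyz": [0, 0, 40], "roll": 0, "grip": 5}, {"xyz": [0, 0, 40], "roll": 0, "grip": 5}, {"xyz": [0, 0, 40], "roll": 0, "grip": 5}]'

```text
time_s: 35.53
position: [0.6168, -0.0041, 0.1027]
tcp_rot: [[-0.118, 0.993, 0.004], [0.993, 0.118, -0.001], [-0.001, 0.004, -1.0]]
force: [0.6, 0.6, 0.1]
opening: 0.138
grasp_force: 30.0
```

>>> move_arm --increments '[{"xyz": [0, 0, 40], "roll": 0, "grip": 5}, {"xyz": [0, 0, 25], "roll": 0, "grip": 5}, {"xyz": [0, 0, 12], "roll": 0, "grip": 5}, {"xyz": [0, 0, 0], "roll": 0, "grip": 5}, {"xyz": [0, 0, 0], "roll": 0, "grip": 5}]'

```text
time_s: 35.95
position: [0.6164, -0.0049, 0.026]
tcp_rot: [[-0.117, 0.993, 0.0], [0.993, 0.117, -0.0], [-0.0, 0.0, -1.0]]
force: [-0.2, 0.9, -0.2]
opening: 0.143
grasp_force: 30.0
```

>>> move_arm --increments '[{"xyz": [0, 0, 6], "roll": 0, "grip": 5}, {"xyz": [0, 0, 3], "roll": 0, "grip": 5}, {"xyz": [0, 0, 0], "roll": 0, "grip": 5}, {"xyz": [0, 0, 0], "roll": 0, "grip": 5}, {"xyz": [0, 0, 0], "roll": 0, "grip": 5}]'

```text
time_s: 36.37
position: [0.6164, -0.0049, 0.0176]
tcp_rot: [[-0.117, 0.993, 0.001], [0.993, 0.117, -0.0], [-0.0, 0.001, -1.0]]
force: [0.2, -1.5, -0.1]
opening: 0.14
grasp_force: 30.0
```

>>> move_arm --increments '[{"xyz": [0, -0.6, 5], "roll": 0, "grip": 5}, {"xyz": [0, 0, 2.5], "roll": 0, "grip": 5}, {"xyz": [0, 0, 1.2], "roll": 0, "grip": 5}, {"xyz": [0, 0, 0], "roll": 0, "grip": 5}, {"xyz": [0, 0, 0], "roll": 0, "grip": 5}]'

```text
time_s: 36.78
position: [0.6151, -0.0049, 0.0088]
tcp_rot: [[-0.117, 0.993, -0.0], [0.993, 0.117, -0.0], [-0.0, -0.0, -1.0]]
force: [-2.0, -0.1, 6.6]
opening: 0.144
grasp_force: 30.0
```

>>> move_arm --increments '[{"xyz": [0, 0, 0], "roll": 0, "grip": 5}, {"xyz": [0, 0, 0], "roll": 0, "grip": 5}]'

```text
time_s: 36.95
position: [0.6151, -0.0048, 0.0088]
tcp_rot: [[-0.117, 0.993, -0.0], [0.993, 0.117, -0.0], [-0.0, -0.0, -1.0]]
force: [-1.2, 0.1, 6.6]
opening: 0.14
grasp_force: 30.0
```

>>> move_arm --increments '[{"xyz": [0, 0.5, -0.5], "roll": 0, "grip": 5}, {"xyz": [0, 0, 0], "roll": 0, "grip": 24}, {"xyz": [0, 0, 0], "roll": 0, "grip": 24}, {"xyz": [0, 0, 0], "roll": 0, "grip": 24}, {"xyz": [0, 0, 0], "roll": 0, "grip": 24}]'

```text
time_s: 37.37
position: [0.6156, -0.0048, 0.0081]
tcp_rot: [[-0.117, 0.993, -0.0], [0.993, 0.117, 0.0], [0.0, -0.0, -1.0]]
force: [-0.2, 0.5, -0.2]
opening: 0.233
grasp_force: 0.0
```

>>> move_arm --increments '[{"xyz": [0, 0, -10], "roll": 0, "grip": 24}, {"xyz": [0, 0, -40], "roll": 0, "grip": 24}, {"xyz": [0, 0, -40], "roll": 0, "grip": 24}, {"xyz": [0, 0, -40], "roll": 0, "grip": 24}, {"xyz": [-20, 0, -40], "roll": 0, "grip": 24}]'

```text
time_s: 37.78
position: [0.617, -0.0205, 0.1783]
tcp_rot: [[-0.12, 0.993, -0.001], [0.993, 0.12, 0.002], [0.002, -0.0, -1.0]]
force: [0.4, -0.1, 0.3]
opening: 0.238
grasp_force: 0.0
```

>>> move_arm --increments '[{"xyz": [-35, 0, -20], "roll": 0, "grip": 50}, {"xyz": [-10, 0, -20], "roll": 0, "grip": 50}, {"xyz": [0, 0, 0], "roll": 0, "grip": 50}, {"xyz": [0, 0, 0], "roll": 0, "grip": 50}, {"xyz": [0, 0, 0], "roll": 0, "grip": 50}]'

```text
time_s: 38.2
position: [0.6219, -0.067, 0.2149]
tcp_rot: [[-0.117, 0.993, -0.002], [0.993, 0.117, 0.001], [0.002, -0.002, -1.0]]
force: [0.6, 1.2, 0.4]
opening: 0.473
grasp_force: 0.0
```

>>> move_arm --increments '[{"xyz": [0, 0, 0], "roll": 0, "grip": 50}, {"xyz": [0, 0, 0], "roll": 0, "grip": 50}, {"xyz": [0, 0, 0], "roll": 0, "grip": 50}]'

```text
time_s: 38.45
position: [0.6224, -0.0669, 0.2143]
tcp_rot: [[-0.118, 0.993, -0.003], [0.993, 0.118, 0.001], [0.001, -0.003, -1.0]]
force: [-0.8, -0.2, 0.3]
opening: 0.497
grasp_force: 0.0
```

```bash
python3 - <<'E'
from h import *
look('w14',('rect',out,.006,(.667,.042),.02),('penw',pale,.014,(.617,-.02),.05),('bar',lambda H,S,V:(V<110)&(S<60),.006,(.616,-.0),.07),('er',red,.011,(.65,-.2),.05))
E
```

```text
t 38.45 tcp [622.4 -66.9 214.3] yaw(y) 6.77
rect ([669.2, 42.0], -82.9, 39.8, 19.2) tool dxy [102.6  59.3]
penw ([618.4, -28.5], -83.1, 87.4, 13.0) tool dxy [38.6  0.6]
bar ([669.3, 41.8], -82.9, 38.2, 17.2) tool dxy [102.4  59.4]
bar ([610.5, 38.8], -83.2, 47.6, 14.8) tool dxy [106.4   0.7]
```

>>> move_arm --increments '[{"xyz": [0, 0, 0], "roll": 0.125, "grip": 55}, {"xyz": [0, 0, 0], "roll": 0.125, "grip": 55}, {"xyz": [0, 0, 0], "roll": 0.125, "grip": 55}, {"xyz": [0, 0, 0], "roll": 0.125, "grip": 55}, {"xyz": [0, 0, 0], "roll": 0.125, "grip": 55}]'

```text
time_s: 38.92
position: [0.623, -0.0675, 0.2152]
tcp_rot: [[0.491, 0.871, -0.001], [0.871, -0.491, 0.0], [-0.0, -0.001, -1.0]]
force: [0.2, -0.9, 0.3]
opening: 0.547
grasp_force: 0.0
```

>>> move_arm --increments '[{"xyz": [0, 0, 0], "roll": 0.125, "grip": 55}, {"xyz": [0, 0, 0], "roll": 0.125, "grip": 55}, {"xyz": [0, 0, 0], "roll": 0.099, "grip": 55}, {"xyz": [-17, 27, 0], "roll": 0, "grip": 55}, {"xyz": [-17, 27, 0], "roll": 0, "grip": 55}]'

```text
time_s: 39.33
position: [0.6326, -0.1295, 0.2153]
tcp_rot: [[0.753, 0.658, -0.001], [0.658, -0.753, 0.001], [-0.0, -0.001, -1.0]]
force: [0.2, -0.2, 0.8]
opening: 0.554
grasp_force: 0.0
```

>>> move_arm --increments '[{"xyz": [-17, 27, 0], "roll": 0, "grip": 55}, {"xyz": [-17, 27, 0], "roll": 0, "grip": 55}, {"xyz": [0, 0, 0], "roll": 0, "grip": 55}, {"xyz": [0, 0, 0], "roll": 0, "grip": 55}, {"xyz": [0, 0, 0], "roll": 0, "grip": 55}]'

```text
time_s: 39.75
position: [0.642, -0.1935, 0.215]
tcp_rot: [[0.756, 0.655, -0.002], [0.655, -0.756, 0.001], [-0.0, -0.002, -1.0]]
force: [0.1, 0.1, -0.1]
opening: 0.547
grasp_force: 0.0
```

>>> move_arm --increments '[{"xyz": [0, 0, 0], "roll": 0, "grip": 55}, {"xyz": [0, 0, 0], "roll": 0, "grip": 55}, {"xyz": [0, 0, 0], "roll": 0, "grip": 55}, {"xyz": [0, 0, 0], "roll": 0, "grip": 55}]'

```text
time_s: 40.08
position: [0.6425, -0.1931, 0.2159]
tcp_rot: [[0.755, 0.656, -0.0], [0.656, -0.755, 0.0], [0.0, -0.0, -1.0]]
force: [-0.1, 0.0, -0.2]
opening: 0.551
grasp_force: 0.0
```

```bash
python3 - <<'E'
from h import *
look('w15',('red',red,.011,(.65,-.2),.05),('white',pale,.011,(.64,-.19),.03),('both',lambda h,s,v:red(h,s,v)|pale(h,s,v),.011,(.645,-.195),.03))
d=np.load('w15.npz')['d'];P,(v,u)=cloud('wrist',d);m=(v<260)&(P[:,2]>.05)
q=P[m&(P[:,0]>.6)&(P[:,1]<-.24)];print('cab',len(q),np.percentile(q[:,0],1).round(3),np.percentile(q[:,1],99.5).round(3)) if len(q) else print('none')
q=P[m&(P[:,0]<.6)&(P[:,1]<-.15)&(P[:,0]>.42)&(P[:,2]<.1)];print('vice',len(q),q.max(0).round(3) if len(q) else '')
E
```

```text
t 40.08 tcp [ 642.5 -193.1  215.9] yaw(y) -49.03
red ([651.3, -201.6], -48.9, 19.3, 15.4) tool dxy [ 1.1 12.2]
white ([658.8, -212.5], 41.8, 10.3, 1.0) tool dxy [-0.4 25.3]
white ([639.7, -188.2], 41.0, 17.5, 12.1) tool dxy [ 1.1 -5.5]
both ([658.8, -212.5], 41.8, 10.3, 1.0) tool dxy [-0.4 25.3]
both ([651.3, -201.6], -48.9, 19.3, 15.4) tool dxy [ 1.1 12.2]
both ([639.7, -188.2], 41.0, 17.5, 12.1) tool dxy [ 1.1 -5.5]
cab 6888 0.712 -0.312
vice 0
```

>>> move_arm --increments '[{"xyz": [1.1, 6.3, 15], "roll": 0, "grip": 58}, {"xyz": [0, 0, 40], "roll": 0, "grip": 58}, {"xyz": [0, 0, 40], "roll": 0, "grip": 58}, {"xyz": [0, 0, 40], "roll": 0, "grip": 58}, {"xyz": [0, 0, 30], "roll": 0, "grip": 58}]'

```text
time_s: 40.55
position: [0.6458, -0.1975, 0.0464]
tcp_rot: [[0.756, 0.655, -0.004], [0.655, -0.756, 0.002], [-0.002, -0.004, -1.0]]
force: [-0.4, -0.6, -0.7]
opening: 0.578
grasp_force: 0.0
```

>>> move_arm --increments '[{"xyz": [0, 0, 20], "roll": 0, "grip": 58}, {"xyz": [0, 0, 8], "roll": 0, "grip": 58}, {"xyz": [0, 0, 0], "roll": 0, "grip": 58}, {"xyz": [0, 0, 0], "roll": 0, "grip": 58}, {"xyz": [0, 0, 0], "roll": 0, "grip": 58}]'

```text
time_s: 40.97
position: [0.6489, -0.1989, 0.0244]
tcp_rot: [[0.756, 0.655, 0.003], [0.655, -0.756, -0.002], [0.001, 0.003, -1.0]]
force: [0.9, 0.5, 0.3]
opening: 0.582
grasp_force: 0.0
```

>>> move_arm --increments '[{"xyz": [0, 0, 10], "roll": 0, "grip": 58}, {"xyz": [0, 0, 6], "roll": 0, "grip": 58}, {"xyz": [0, 0, 3], "roll": 0, "grip": 58}, {"xyz": [0, 0, 0], "roll": 0, "grip": 58}, {"xyz": [0, 0, 0], "roll": 0, "grip": 58}]'

```text
time_s: 41.38
position: [0.6473, -0.1981, 0.0036]
tcp_rot: [[0.756, 0.655, -0.0], [0.655, -0.756, 0.0], [-0.0, -0.0, -1.0]]
force: [-0.3, 0.2, -0.2]
opening: 0.58
grasp_force: 0.0
```

>>> move_arm --increments '[{"xyz": [0.8, 0, 0], "roll": 0, "grip": 25}, {"xyz": [0, 0, 0], "roll": 0, "grip": 25}, {"xyz": [0, 0, 0], "roll": 0, "grip": 25}, {"xyz": [0, 0, 0], "roll": 0, "grip": 25}, {"xyz": [0, 0, 0], "roll": 0, "grip": 25}]'

```text
time_s: 41.8
position: [0.6483, -0.1977, 0.004]
tcp_rot: [[0.756, 0.655, 0.001], [0.655, -0.756, -0.0], [0.0, 0.001, -1.0]]
force: [1.3, -0.3, 0.9]
opening: 0.408
grasp_force: 30.0
```

>>> move_arm --increments '[{"xyz": [0, 0, 0], "roll": 0, "grip": 25}, {"xyz": [0, 0, 0], "roll": 0, "grip": 25}]'

```text
time_s: 41.97
position: [0.6482, -0.1977, 0.004]
tcp_rot: [[0.756, 0.655, 0.001], [0.655, -0.756, -0.0], [0.0, 0.0, -1.0]]
force: [-0.2, 0.8, 1.2]
opening: 0.403
grasp_force: 30.0
```

>>> move_arm --increments '[{"xyz": [0, 0, -20], "roll": 0, "grip": 25}, {"xyz": [0, 0, -40], "roll": 0, "grip": 25}, {"xyz": [0, 0, -40], "roll": 0, "grip": 25}, {"xyz": [0, 0, -40], "roll": 0, "grip": 25}, {"xyz": [0, 0, -40], "roll": 0, "grip": 25}]'

```text
time_s: 42.38
position: [0.6475, -0.1975, 0.1852]
tcp_rot: [[0.756, 0.655, -0.001], [0.655, -0.756, 0.0], [-0.0, -0.001, -1.0]]
force: [0.4, -0.6, -0.2]
opening: 0.404
grasp_force: 30.0
```

>>> move_arm --increments '[{"xyz": [0, 0, -38], "roll": 0.125, "grip": 25}, {"xyz": [0, 0, 0], "roll": 0.125, "grip": 25}, {"xyz": [0, 0, 0], "roll": 0.125, "grip": 25}, {"xyz": [0, 0, 0], "roll": 0.125, "grip": 25}, {"xyz": [0, 0, 0], "roll": 0.099, "grip": 25}]'

```text
time_s: 42.8
position: [0.6477, -0.1975, 0.2221]
tcp_rot: [[0.994, 0.109, 0.0], [0.109, -0.994, -0.0], [0.0, 0.0, -1.0]]
force: [0.1, -0.0, -0.2]
opening: 0.406
grasp_force: 30.0
```

>>> move_arm --increments '[{"xyz": [5, -39.3, 0], "roll": 0, "grip": 25}, {"xyz": [5, -39.3, 0], "roll": 0, "grip": 25}, {"xyz": [5, -39.3, 0], "roll": 0, "grip": 25}, {"xyz": [5, -39.3, 0], "roll": 0, "grip": 25}, {"xyz": [5, -39.3, 0], "roll": 0, "grip": 25}]'

```text
time_s: 43.22
position: [0.6498, 0.002, 0.2216]
tcp_rot: [[0.993, 0.114, -0.001], [0.114, -0.993, 0.0], [-0.001, -0.0, -1.0]]
force: [1.2, -0.4, -0.1]
opening: 0.404
grasp_force: 30.0
```

>>> move_arm --increments '[{"xyz": [5, -39.3, 0], "roll": 0, "grip": 25}, {"xyz": [0, 0, 0], "roll": 0, "grip": 25}, {"xyz": [0, 0, 0], "roll": 0, "grip": 25}, {"xyz": [0, 0, 0], "roll": 0, "grip": 25}, {"xyz": [0, 0, 0], "roll": 0, "grip": 25}]'

```text
time_s: 43.63
position: [0.6509, 0.0388, 0.2216]
tcp_rot: [[0.994, 0.113, -0.0], [0.113, -0.994, -0.001], [-0.0, 0.0, -1.0]]
force: [-0.1, -0.1, -0.1]
opening: 0.407
grasp_force: 30.0
```

>>> move_arm --increments '[{"xyz": [0, 0, 0], "roll": 0, "grip": 25}, {"xyz": [0, 0, 0], "roll": 0, "grip": 25}, {"xyz": [0, 0, 0], "roll": 0, "grip": 25}, {"xyz": [0, 0, 0], "roll": 0, "grip": 25}]'

```text
time_s: 43.97
position: [0.6509, 0.0391, 0.2217]
tcp_rot: [[0.994, 0.113, 0.0], [0.113, -0.994, -0.0], [0.0, 0.0, -1.0]]
force: [-0.4, -0.6, -0.9]
opening: 0.404
grasp_force: 30.0
```

```bash
python3 - <<'E'
from h import *
look('w16',('rect',out,.006,(.667,.042),.02),('penw',pale,.014,(.617,-.02),.05),('bar',lambda H,S,V:(V<110)&(S<60),.006,(.616,-.0),.07),('er',red,.225,(.65,.04),.05))
E
```

```text
t 43.97 tcp [650.9  39.1 221.7] yaw(y) -83.5
rect ([667.7, 42.3], -83.5, 38.3, 18.8) tool dxy [17.1 -1.3]
penw ([617.8, -29.4], -82.7, 86.2, 12.0) tool dxy [-40.6  64.3]
bar ([581.9, 27.1], -83.5, 9.8, 3.5) tool dxy [-69.9   4.1]
bar ([614.7, -4.9], -83.4, 136.6, 15.6) tool dxy [-40.9  39.6]
bar ([668.2, 42.4], -83.4, 38.3, 19.8) tool dxy [17.6 -1.3]
er ([651.5, 32.9], -83.7, 22.3, 13.6) tool dxy [-0.1  6.2]
```

>>> move_arm --increments '[{"xyz": [17.3, -1.3, 0], "roll": 0, "grip": 25}, {"xyz": [0, 0, 40], "roll": 0, "grip": 25}, {"xyz": [0, 0, 40], "roll": 0, "grip": 25}, {"xyz": [0, 0, 40], "roll": 0, "grip": 25}, {"xyz": [0, 0, 40], "roll": 0, "grip": 25}]'

```text
time_s: 44.43
position: [0.6682, 0.0431, 0.0607]
tcp_rot: [[0.993, 0.114, 0.002], [0.114, -0.993, -0.0], [0.001, 0.0, -1.0]]
force: [0.3, -0.5, -0.4]
opening: 0.405
grasp_force: 30.0
```

>>> move_arm --increments '[{"xyz": [0, 0, 25], "roll": 0, "grip": 25}, {"xyz": [0, 0, 11], "roll": 0, "grip": 25}, {"xyz": [0, 0, 0], "roll": 0, "grip": 25}, {"xyz": [0, 0, 0], "roll": 0, "grip": 25}, {"xyz": [0, 0, 0], "roll": 0, "grip": 25}]'

```text
time_s: 44.85
position: [0.6699, 0.0431, 0.0281]
tcp_rot: [[0.993, 0.114, 0.005], [0.115, -0.993, -0.0], [0.004, 0.001, -1.0]]
force: [0.2, -0.0, 0.2]
opening: 0.406
grasp_force: 30.0
```

>>> move_arm --increments '[{"xyz": [0, 0, 8], "roll": 0, "grip": 25}, {"xyz": [0, 0, 3], "roll": 0, "grip": 25}, {"xyz": [0, 0, 0], "roll": 0, "grip": 25}, {"xyz": [0, 0, 0], "roll": 0, "grip": 25}, {"xyz": [0, 0, 0], "roll": 0, "grip": 25}]'

```text
time_s: 45.27
position: [0.6681, 0.0433, 0.0151]
tcp_rot: [[0.993, 0.115, 0.001], [0.115, -0.993, -0.0], [0.001, 0.0, -1.0]]
force: [-0.4, -0.3, -0.1]
opening: 0.405
grasp_force: 30.0
```

>>> move_arm --increments '[{"xyz": [0, 0.9, 3], "roll": 0, "grip": 25}, {"xyz": [0, 0, 1.6], "roll": 0, "grip": 25}, {"xyz": [0, 0, 0], "roll": 0, "grip": 25}, {"xyz": [0, 0, 0], "roll": 0, "grip": 25}, {"xyz": [0, 0, 0], "roll": 0, "grip": 25}]'

```text
time_s: 45.68
position: [0.6679, 0.0424, 0.01]
tcp_rot: [[0.993, 0.115, -0.0], [0.115, -0.993, 0.0], [-0.0, -0.0, -1.0]]
force: [-0.7, 1.0, -0.6]
opening: 0.404
grasp_force: 30.0
```

>>> move_arm --increments '[{"xyz": [0, 0, 0], "roll": 0, "grip": 53}, {"xyz": [0, 0, 0], "roll": 0, "grip": 53}, {"xyz": [0, 0, 0], "roll": 0, "grip": 53}, {"xyz": [0, 0, 0], "roll": 0, "grip": 53}, {"xyz": [0, 0, -10], "roll": 0, "grip": 53}]'

```text
time_s: 46.1
position: [0.6663, 0.0426, 0.0186]
tcp_rot: [[0.993, 0.115, -0.004], [0.115, -0.993, 0.0], [-0.004, -0.001, -1.0]]
force: [-0.5, -0.3, -0.6]
opening: 0.528
grasp_force: 0.0
```

>>> move_arm --increments '[{"xyz": [0, 0, -40], "roll": 0, "grip": 53}, {"xyz": [0, 0, -40], "roll": 0, "grip": 53}, {"xyz": [0, 0, -40], "roll": 0, "grip": 53}, {"xyz": [-20, 5, -35], "roll": 0, "grip": 53}, {"xyz": [-40, 10, -40], "roll": 0, "grip": 53}]'

```text
time_s: 46.52
position: [0.6235, 0.0247, 0.2083]
tcp_rot: [[0.993, 0.116, 0.008], [0.116, -0.993, -0.001], [0.008, 0.002, -1.0]]
force: [-0.5, -0.3, 0.6]
opening: 0.532
grasp_force: 0.0
```

>>> move_arm --increments '[{"xyz": [-40, 20, 0], "roll": 0, "grip": 53}, {"xyz": [0, 0, 0], "roll": 0, "grip": 53}, {"xyz": [0, 0, 0], "roll": 0, "grip": 53}, {"xyz": [0, 0, 0], "roll": 0, "grip": 53}, {"xyz": [0, 0, 0], "roll": 0, "grip": 53}]'

```text
time_s: 46.93
position: [0.5871, 0.0019, 0.2044]
tcp_rot: [[0.993, 0.115, 0.002], [0.115, -0.993, -0.0], [0.002, 0.0, -1.0]]
force: [0.0, -0.0, 0.8]
opening: 0.528
grasp_force: 0.0
```

```bash
python3 - <<'E'
from h import *
look('w17',('eraser',lambda h,s,v:red(h,s,v),.017,(.667,.042),.03),('erw',pale,.017,(.667,.042),.03),('penw',pale,.014,(.617,-.02),.05),('bar',lambda H,S,V:(V<110)&(S<60),.006,(.616,-.0),.07))
a=np.load('w17.npz')['a']
G=np.array([(u,v) for v in range(0,480,8) for u in range(0,640,8)]);P=toplane('wrist',G,.006);k=np.hypot(P[:,0]-.641,P[:,1]).argmin();u,v=G[k];print(u,v)
v0=max(v-100,0);u0=max(u-110,0);A=cv2.resize(a[v0:v0+200,u0:u0+220],None,fx=2.7,fy=2.7,interpolation=cv2.INTER_CUBIC)
save('w17c',A)
E
```

```text
t 46.93 tcp [587.1   1.9 204.4] yaw(y) -83.41
eraser ([668.4, 36.3], -84.1, 20.7, 16.2) tool dxy [ 84.7 -24.8]
erw ([670.2, 23.8], 6.5, 11.4, 0.9) tool dxy [ 85.1 -12.2]
erw ([666.7, 54.1], 6.1, 16.3, 11.4) tool dxy [ 85.1 -42.7]
penw ([618.2, -28.3], -83.1, 87.5, 12.7) tool dxy [27.5 33.6]
bar ([588.9, -58.2], 41.8, 4.9, 3.4) tool dxy [-5.1 60. ]
bar ([580.8, 32.4], -83.6, 21.0, 7.1) tool dxy [ -2.7 -31. ]
bar ([615.4, -4.3], -82.9, 136.3, 16.4) tool dxy [27.4  9.5]
320 168
```

View pics/w17c.png

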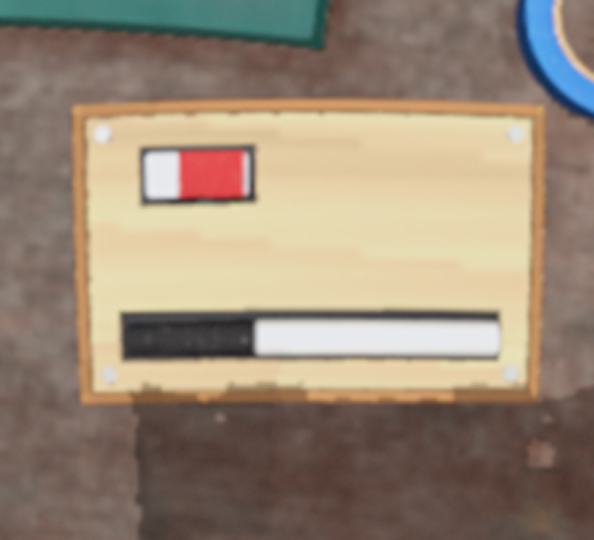

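The crop shows the eraser at (198,175) centred in its outline. The pen at (310,337) lies inside its bar, about 1.5 mm off along its length. Everything is released and the arm is clear, so I'm handing in.

```bash
python3 -c "
from rig import bot
print(bot.hand_in())"
```

```text
the job is handed in; nothing more can be done
None
```

The job is handed in at about 47 s of the 136 s allowed: both kits are laid out and released, each part within about 2 mm of centre on its outline by the wrist camera; no verdict came back.

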